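Make up the bearing kit and the tensioner kit

ROBOT

A 6-joint arm with a two-finger parallel gripper is mounted at the origin on a cart in front of the work surface, level with it; the furniture and walls round the work are solid. World frame = base frame: x ahead of the robot, y to its left, z up, the work surface at z = 0. Lengths are in m, angles in rad, forces in N, time in s.
With the tool pointing down it reaches from about 0.275 to 0.975 m from the base axis. Payload 8.4 kg.
Tool frame: the origin (TCP) lies midway between the tips of the shut fingers; the grasp point (between the pads) lies 19 mm behind it (manip.grip_depth is the distance from the TCP to the grasp point, in m); y points along the fingers, x is the direction in which the jaws open and shut, and the axes are right-handed (so a half turn about y gives the same grasp; the last joint's range is limited). The gripper opens to 92 mm and grips with 3 to 60 N. Pads are 20 mm wide; open, the fingers measure 128 mm over their backs; the gripper's body (75 mm by 189 mm) begins 69 mm behind the grasp point.
Start: joints at [-1.285, 0.353, 1.633, -0, 1.155, -0.002], TCP at [0.177, -0.599, 0.215] pointing down, gripper open.
Joint ranges: [-2.63, 2.63], [-0.92, 2.1], [0.06, 2.66], [-1.3, 4.44], [0, 2.69], [-3.02, 3.02]. Speed limits (rad/s): [2.22, 2.22, 2.79, 3.14, 3.14, 3.14].

INTERFACE

Orientations are given as a unit quaternion [w, x, y, z].
In Python, from plant import manip gives the robot as it stands.
- The arm moves only by the tool drive_tool, never from a script. Its argument "motion" is a list of rows, each a list of 5 numbers: the opening, from -1 (shut) to 1 (fully open), then the shift along the world's x, y, z in m, then the turn about the world's z in rad. In form: [[claw, tx, ty, tz, turn], ...]. A call has 1 to 5 rows; each row shifts and turns the commanded pose from where the row before left it; what a row does not reach is not made up. A row lasts 1/8 s, in which the tool goes at most 62.5 mm and 10.7 degrees, less where a joint would pass 70% of its speed; a pose out of reach is approached as far as the arm can. A call is refused whole if a number of a shift passes 0.0625 or a number of a turn 0.188, either way. A call with a gripper value outside its range is refused whole. The fingers move at their own pace and stop on an object; the grip force is fixed at half the most. Time passes only in rows, so rows that do not move let the fingers close. It gives the time, the measured TCP pose, the force and the opening at its end, in the units of the state.
- manip.observe(): the state, without advancing time (a new reading comes with each control period).
- manip.read_camera(name): name is "scene" or "top" or "wrist"; returns a dict with "img" (384x512x3 uint8, blue, green, red), "range_z" (384x512 float32, m along the optical axis (not along the pixel's ray), 0 where there is no reading), "mtx" (3x3 intrinsics, pixels), "dist" ([k1, k2, p1, p2, k3] as OpenCV has them; the pictures are not rectified), "R" (3x3) and "t" (3): a world point X has camera coordinates R X + t; the wrist camera has in their place "hand_eye" (4x4, takes a point from camera to tool coordinates, whose origin is the TCP and whose axes are the tool frame's). Camera axes: x right, y down, z forward; pixel columns grow to the right and rows downward; lengths in m; the calibration is good to about 2 mm. A picture is of the moment at which its call begins: read the wrist's pose just before it.
- manip.close_job(): hands the job in, once; it reports no verdict.
The state is a dict: "time": time; "joints": joint angles; "qd": joint speeds; "effort": joint torques, N m; "tcp_pos": TCP position; "tcp_rot": TCP orientation; "contact_force": force on the tool from outside, world axes, zero at the start; "wrist_torque": the same for the moment, N m; "gripper_width": finger opening in m.
Only numpy, scipy, OpenCV 4.12 (cv2) and the standard library are available. Lean on these libraries where they do the work, as an engineer would, in place of code of your own. Each camera call takes 0.05 s, during which the arm holds its last target.

TASK

Make up two service kits from the stock standing on the table. The bearing kit goes into the long grey carrier: stand the tall brown bolt and the yellow oil bottle upright in its two open compartments, one in each, and put the ball bearing flat into the carrier's spring magazine, pressing it down against the spring until it stays latched under both catches. The tensioner kit goes into the short green carrier: the bright steel bolt and the coil spring, standing upright, one in each compartment.

Things in the scene. Friction and masses are not known exactly. Their poses are not given: they have to be found in the camera images.
- oil_bottle_c (a point): yellow oil bottle with a red nozzle, 46 mm diameter, 135 mm tall, stands upright; point at its centre, 67.5 mm above its underside, z up. The straight body that can be gripped reaches from the underside to about 80 mm up. It stands taller than all the rest of the stock.
- axle_bolt_c (a point): brown hex bolt standing on its head, thread up, 69 mm tall, tallest of the bolts in the stock (not wanted: the short dark one, 46 mm, and a brown one far back on the left, beyond the papers and red boxes, out of easy reach); head 22 x 26 mm and 9 mm high, shank 14 mm diameter above it; point at its centre, 34.5 mm above its underside, z up along the shank
- bearing_c (a point): ball bearing lying flat, steel with a dark ring between the races, 35 mm outside diameter, 11 mm high; point at its centre, 5.5 mm above its underside; z up. (A plain hex nut lies near and is not wanted.)
- bright_bolt_c (a point): bright steel hex bolt standing on its head, thread up, 58 mm tall; head 19 x 22 mm and 8 mm high, shank 12 mm diameter above it; point half-way up, 29 mm above its underside, z up along the shank
- spring_c (a point): bare steel coil spring standing upright, 27 mm diameter, 49 mm tall, stiff (does not give in the fingers); point half-way up, 24.5 mm above its underside
- kit_grey: long grey kit carrier, fixed to the table, 234 mm long (its y) and 72 mm wide (its x); origin at the centre of its underside. Floor 3 mm thick, outer walls 14 mm and dividers 12 mm high, all 3 mm thick. Two open compartments, each 66 x 66 mm inside, with centres at y = -12 mm and y = -81 mm (x = 0); the third bay holds the spring magazine, centred on y = +69 mm
- kit_green: short green kit carrier, fixed to the table, 141 mm long (its y) and 72 mm wide (its x); origin at the centre of its underside. Floor 3 mm thick, walls 14 mm and the divider 12 mm high. Two compartments, each about 66 x 66 mm inside, with centres at y = -34.5 mm and y = +34.5 mm (x = 0)
- magazine (a point): spring magazine's vertical axis, 42 mm above the carrier's underside: top of its brass plunger (24 mm wide) at rest; axes as the carrier's. The bearing lies on it between four 6 mm guide rods at x +-11.5, y +-18.4 mm (1.2 mm play), which flare outward from 48 mm up to their tips at 65 mm and lead it in. Between the rods it is open for fingers towards +x and -x (31 mm gap); the catches are at +y and -y
- plunger (a joint): how far the plunger is down, m: 0 at rest, 0.022 latched, 0.025 stop. Two sprung catches (sloping tops 40 mm, flat undersides 31 mm above the carrier's underside, tips 14.5 mm from the axis) snap over the rim of a bearing whose top goes below 31 mm; closed fingertips fit between. Press its middle to 29 mm; let go, it rises to 31 mm and stays. Spring 1.5 N at rest, 7 N latched; passing the catches, up to about 12 N
Not all that is in view belongs to the job. Several things look just like the part that bears oil_bottle_c: the one meant starts farthest to the robot's left.

How it is judged:
At the end, for the whole second after the job is handed in: Brown bolt and oil bottle upright (0.15 rad) in the grey carrier, bright bolt and spring upright in the green one, one to a compartment, on its floor; bearing flat (0.12 rad) under both catches, within 5 mm of the magazine axis, plunger over 20 mm down; all at rest (((x of axle_bolt_c in the frame of kit_grey between -0.033 and 0.033 m and y of axle_bolt_c in the frame of kit_grey between -0.045 and 0.021 m and x of oil_bottle_c in the frame of kit_grey between -0.033 and 0.033 m and y of oil_bottle_c in the frame of kit_grey between -0.114 and -0.048 m) or (x of axle_bolt_c in the frame of kit_grey between -0.033 and 0.033 m and y of axle_bolt_c in the frame of kit_grey between -0.114 and -0.048 m and x of oil_bottle_c in the frame of kit_grey between -0.033 and 0.033 m and y of oil_bottle_c in the frame of kit_grey between -0.045 and 0.021 m)) and ((x of bright_bolt_c in the frame of kit_green between -0.033 and 0.033 m and y of bright_bolt_c in the frame of kit_green between -0.0675 and -0.0015 m and x of spring_c in the frame of kit_green between -0.033 and 0.033 m and y of spring_c in the frame of kit_green between 0.0015 and 0.0675 m) or (x of bright_bolt_c in the frame of kit_green between -0.033 and 0.033 m and y of bright_bolt_c in the frame of kit_green between 0.0015 and 0.0675 m and x of spring_c in the frame of kit_green between -0.033 and 0.033 m and y of spring_c in the frame of kit_green between -0.0675 and -0.0015 m)) and z of axle_bolt_c in the frame of kit_grey between 0.0315 and 0.0435 m and angle between each of axle_bolt_c, oil_bottle_c, bright_bolt_c, spring_c's own z axis and vertical below 0.15 rad and z of oil_bottle_c in the frame of kit_grey between 0.0645 and 0.0765 m and z of bright_bolt_c in the frame of kit_green between 0.026 and 0.038 m and z of spring_c in the frame of kit_green between 0.0215 and 0.0335 m and horizontal distance between bearing_c and magazine below 0.005 m and z of bearing_c in the frame of kit_grey between 0.018 and 0.0275 m and angle between bearing_c's own z axis and vertical below 0.12 rad and value of joint plunger above 0.02 m and linear speed of each of oil_bottle, axle_bolt, bearing, bright_bolt, spring below 0.02 m/s); the robot touches nothing.
It also fails if it takes over 125 s, if anything falls off the work surface, if the arm or the gripper's body presses on something with over 40 N, if the wrist force passes 120 N, or if a joint passes its speed limit or range.

## Working session

There is one attempt and no reset: what is moved stays moved. The work goes in short steps, Python scripts to look and compute and a tool call to move; the robot and the scene stay as the last step left them, time stands still between calls to the robot, and variables do not carry over. Pictures are saved under pics/ and viewed, and the job is handed in when it is done.

Besides the shell and the picture viewer there is one more tool, called after "Emit:" by a JSON object that holds its "op" and its "data", one argument or row to a line. drive_tool: Moves the arm, as the interface text tells. Its arguments: {"type":"object","properties":{"motion":{"type":"array","items":{"type":"array","items":{"type":"number"}}}},"required":["motion"]}

```bash
ls; mkdir -p pics
cat > h.py <<'E'
import numpy as np, cv2
from plant import manip
def cam(n):
    s=manip.observe(); c=manip.read_camera(n); c['s']=s; c['name']=n
    return c
def save(c,fn,box=None,sc=1):
    im=c['img']
    if box: x0,y0,x1,y1=box; im=im[y0:y1,x0:x1]
    if sc!=1: im=cv2.resize(im,None,fx=sc,fy=sc,interpolation=cv2.INTER_CUBIC)
    cv2.imwrite('pics/'+fn,im)
def pose(c):
    # returns Rwc, camera centre (world)
    if 'hand_eye' in c:
        w,x,y,z=c['s']['tcp_rot']
        from scipy.spatial.transform import Rotation as Ro
        R=Ro.from_quat([x,y,z,w]).as_matrix(); H=np.array(c['hand_eye'])
        return R@H[:3,:3], R@H[:3,3]+np.array(c['s']['tcp_pos'])
    R=np.array(c['R']);t=np.array(c['t']); return R.T,-R.T@t
def ray(c,uv):
    p=cv2.undistortPoints(np.array(uv,float).reshape(-1,1,2),np.array(c['mtx']),np.array(c['dist'])).reshape(-1,2)
    R,o=pose(c); d=np.c_[p,np.ones(len(p))]@R.T
    return o,d
def plane(c,uv,z):
    o,d=ray(c,uv); return o+d*((z-o[2])/d[:,2])[:,None]
def cloud(c):
    h,w=c['range_z'].shape
    vv,uu=np.mgrid[:h,:w]
    o,d=ray(c,np.c_[uu.ravel(),vv.ravel()])
    P=o+d*c['range_z'].reshape(-1,1)
    P[c['range_z'].ravel()==0]=np.nan
    return P.reshape(h,w,3)
def proj(c,X):
    R,o=pose(c); Xc=(np.array(X,float).reshape(-1,3)-o)@R
    return cv2.projectPoints(Xc,np.zeros(3),np.zeros(3),np.array(c['mtx']),np.array(c['dist']))[0].reshape(-1,2)
E
python3 - <<'E'
from h import *
for n in ['scene','top','wrist']:
    c=cam(n); save(c,n+'0.png',sc=1.5); print(n,pose(c)[1],pose(c)[0][:,2])
s=manip.observe(); print(s); print(manip.grip_depth)
E
```

```text
pics
scene [-0.05051905  0.57355666  1.00436101] [ 0.43643701 -0.4846957  -0.75801901]
top [ 0.35023818 -0.00559732  0.95491128] [ 0.16302058 -0.02871169 -0.98620481]
wrist [ 0.25332184 -0.57576592  0.38435498] [-0.27299299 -0.07907694 -0.95876048]
{'time': 0.15, 'joints': array([-1.28539541e+00,  3.53492311e-01,  1.63393037e+00, -3.78183952e-05,
        1.15520765e+00, -2.40561778e-03]), 'qd': array([-3.71051892e-04, -1.25412971e-03, -2.88408629e-03, -1.36176398e-03,
        3.19585402e-05,  7.15197888e-04]), 'effort': array([-3.19016845e-04, -5.94207358e+01, -3.34467173e+01,  6.97161444e-02,
        2.04106973e-02, -7.69195753e-05]), 'tcp_pos': array([ 0.17728805, -0.59894749,  0.21404822]), 'tcp_rot': array([ 0.56674907, -0.56632815,  0.4234247 , -0.42282319]), 'contact_force': array([-0.08133125, -0.17250199, -0.35928038]), 'wrist_torque': array([-0.01790764, -0.04985158, -0.02339603]), 'gripper_width': 0.09197278067146161}
0.0187
```

View pics/scene0.png

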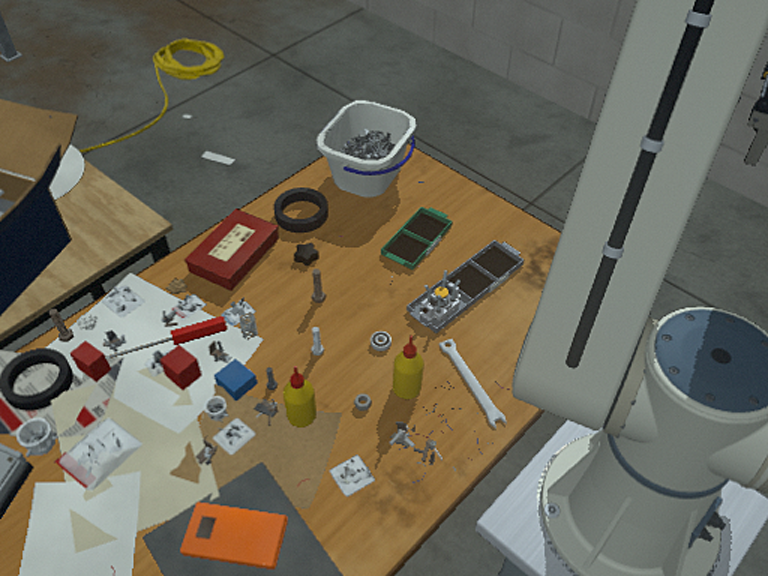

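View pics/top0.png

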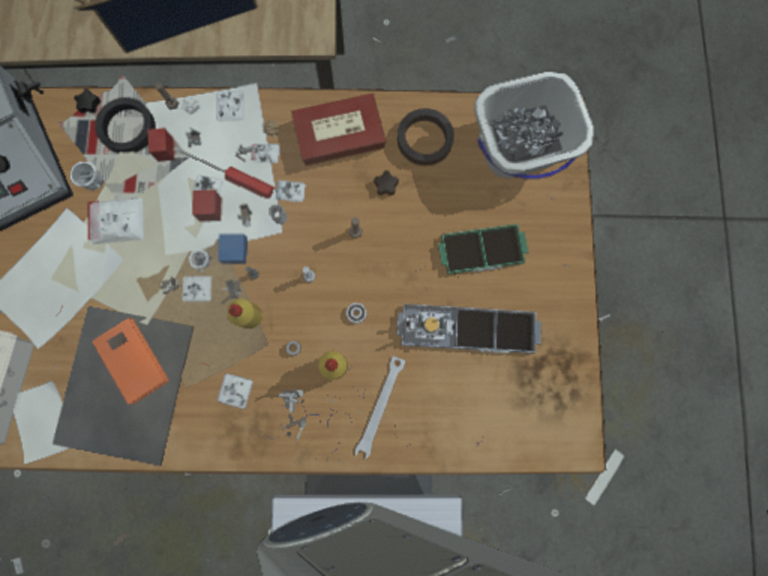

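View pics/wrist0.png

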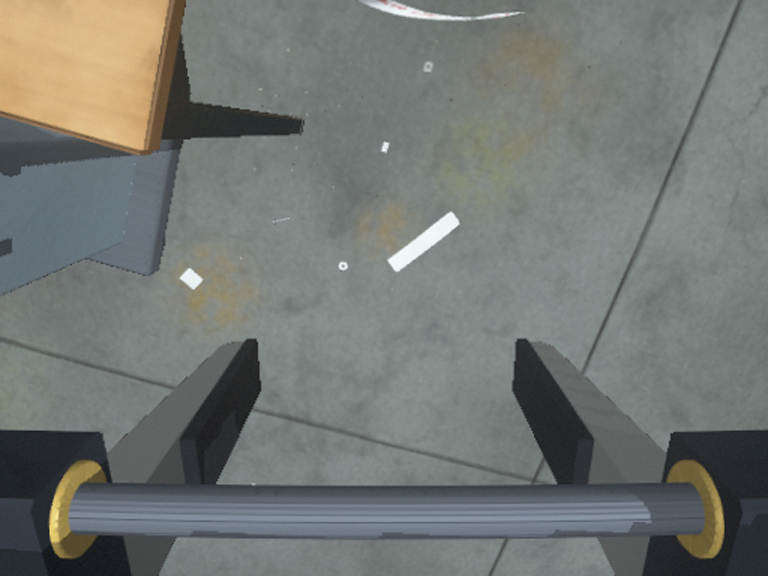

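Run:
```python
from h import *
c=cam('top'); save(c,'top1.png',(130,130,260,270),5.5/1.3); 
d=cam('scene'); save(d,'scene1.png',(120,160,300,300),4.2)
save(c,'top2.png',(250,130,400,260),5)
np.save('topcloud.npy',cloud(c))
```

```text
(no output)
```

View pics/top1.png

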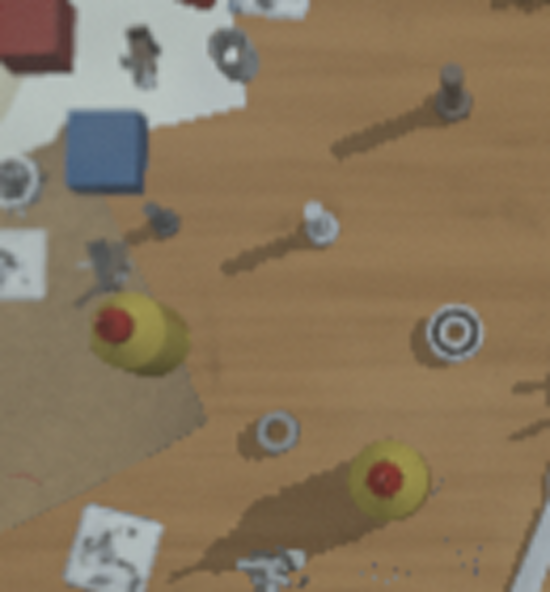

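View pics/scene1.png

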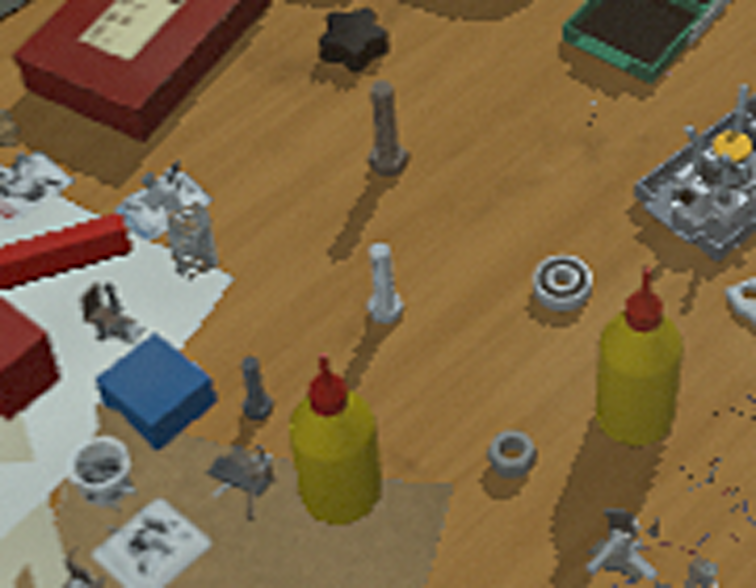

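View pics/top2.png

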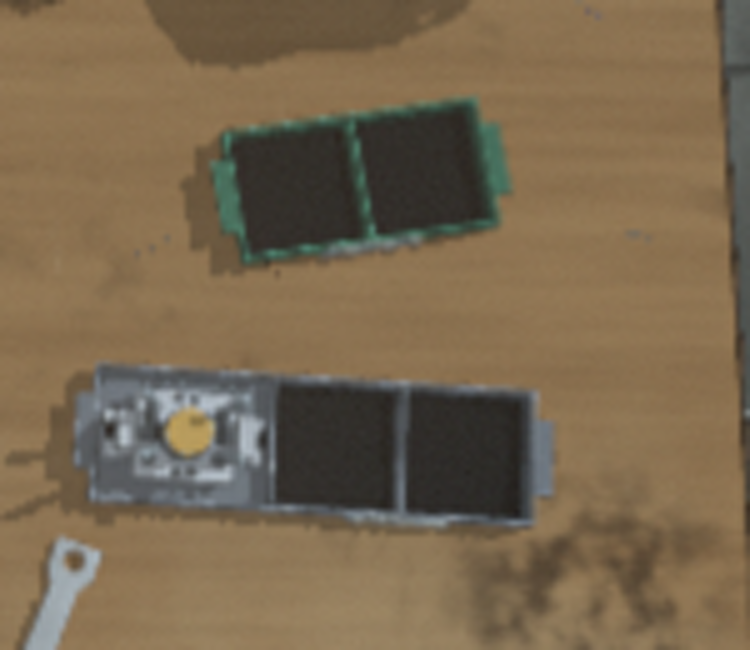

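Run:
```python
from h import *
c=cam('top'); d=cam('scene')
t={'bottle':(115,325,.135),'brown':(452,72,.069),'bright':(313,208,.058),'bearing':(456,333,.011),'spring':(232,48,.049)}
s={'bottle':(323,358),'brown':(381,86),'bright':(380,247),'bearing':(562,275),'spring':(190,212)}
for k in t:
    a=plane(c,[(130+t[k][0]/(5.5/1.3),130+t[k][1]/(5.5/1.3))],t[k][2])[0]
    b=plane(d,[(120+s[k][0]/4.2,160+s[k][1]/4.2)],t[k][2])[0]
    print(k,a.round(4),b.round(4))
for nm,q in {'grey':[(97,366),(93,500),(533,523),(537,390)],'green':[(224,133),(246,263),(498,226),(478,98)]}.items():
    P=plane(c,[(250+x/5-.4,130+y/5-.4) for x,y in q],.014)
    ey=(P[0]+P[1]-P[2]-P[3])[:2]; print(nm,P.round(4)[:,:2].tolist(),P.mean(0).round(4),'yaw of y axis',np.arctan2(-ey[0],ey[1]),'lens',np.linalg.norm(P[0]-P[3]),np.linalg.norm(P[1]-P[2]),np.linalg.norm(P[0]-P[1]))
print(plane(c,[(250+190/5-.4,130+430/5-.4)],.042))
# spring/brown clouds
for cc in (c,d):
    C=cloud(cc).reshape(-1,3)
    for nm,(x,y) in {'spring':(plane(c,[(184.8,141.3)],.049)[0][:2])}.items():
        m=(np.hypot(C[:,0]-x,C[:,1]-y)<.035)&(C[:,2]>.01)&(C[:,2]<.07)
        Q=C[m]; print(nm,len(Q),Q.min(0),Q.max(0),Q[Q[:,2]>.04].mean(0))
save(c,'spr.png',(165,125,205,160),15); save(d,'spr2.png',(145,195,185,235),14)
```

```text
bottle [0.4467 0.1995 0.135 ] [0.4518 0.211  0.135 ]
brown [0.608  0.0236 0.069 ] [0.6126 0.0233 0.069 ]
bright [0.5267 0.1051 0.058 ] [0.5297 0.1039 0.058 ]
bearing [0.4583 0.0205 0.011 ] [0.464  0.0206 0.011 ]
spring [0.6273 0.1585 0.049 ] [0.6354 0.1579 0.049 ]
grey [[0.4742, -0.0609], [0.4044, -0.0588], [0.3936, -0.2888], [0.4635, -0.2935]] [ 0.4339 -0.1755  0.014 ] yaw of y axis -0.04641374517494168 lens 0.23286645471641623 0.23016848679570687 0.06990976718585122
green [[0.6007, -0.129], [0.5299, -0.1399], [0.5516, -0.2758], [0.6223, -0.2675]] [ 0.5761 -0.203   0.014 ] yaw of y axis 0.15640331793848716 lens 0.14015324779809354 0.13761770142041402 0.07162333077078628
[[ 0.43834036 -0.1063349   0.042     ]]
spring 106 [0.60371781 0.14983439 0.01025015] [0.64455045 0.17509717 0.04907534] [0.63223813 0.16305336 0.04445278]
spring 145 [0.60442246 0.14928949 0.01033505] [0.64874265 0.17729784 0.05186871] [0.63328051 0.16117108 0.04523484]
```

View pics/spr.png

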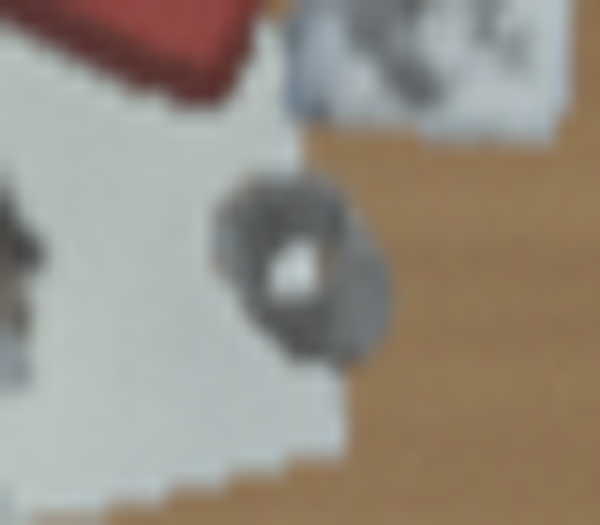

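View pics/spr2.png

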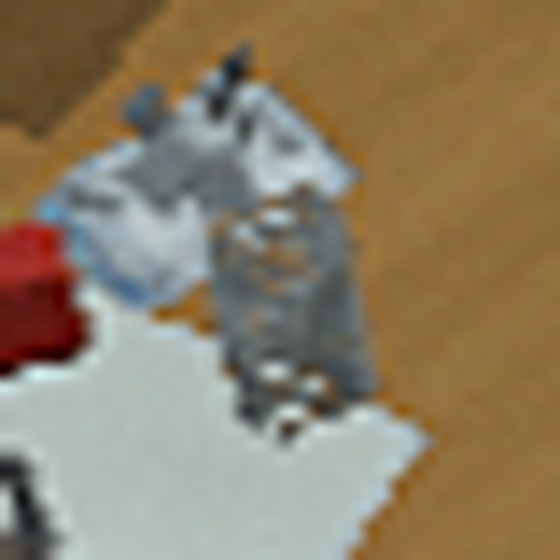

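Emit:
{"op": "drive_tool", "data": {
  "motion": [
    [0.4,0.029,0.053,0.01,0.104],
    [0.4,0.029,0.053,0.01,0.104],
    [0.4,0.029,0.053,0.01,0.104],
    [0.4,0.029,0.053,0.01,0.104],
    [0.4,0.029,0.053,0.01,0.104]
  ]
}}

```text
time: 0.98
tcp_pos: [0.323, -0.3326, 0.2651]
tcp_rot: [-0.657, 0.657, -0.262, 0.263]
contact_force: [0.8, 0.6, -0.5]
gripper_width: 0.0646
```

Emit:
{"op": "drive_tool", "data": {
  "motion": [
    [0.4,0.029,0.053,0.01,0.104],
    [0.4,0.029,0.053,0.01,0.104],
    [0.4,0.029,0.053,0.01,0.104],
    [0.4,0.029,0.053,0.01,0.104],
    [0.4,0.029,0.053,0.01,0.104]
  ]
}}

```text
time: 1.6
tcp_pos: [0.4681, -0.0674, 0.3153]
tcp_rot: [-0.702, 0.702, -0.084, 0.085]
contact_force: [0.5, -0.5, 0.3]
gripper_width: 0.0645
```

Emit:
{"op": "drive_tool", "data": {
  "motion": [
    [0.4,0.029,0.053,0.01,0.104],
    [0.4,0.029,0.053,0.0,0.093],
    [0.4,0,0,0,0]
  ]
}}

```text
time: 1.98
tcp_pos: [0.5267, 0.0401, 0.3244]
tcp_rot: [0.707, -0.707, 0.014, -0.014]
contact_force: [-0.4, -0.3, -0.2]
gripper_width: 0.0645
```

Run:
```python
from h import *
c=cam('wrist'); save(c,'w1.png',sc=1.5); s=c['s']
print(s['time'],s['tcp_pos'],s['joints'].round(3),s['gripper_width'],pose(c)[1])
w,x,y,z=s['tcp_rot'];from scipy.spatial.transform import Rotation as Ro
print(Ro.from_quat([x,y,z,w]).as_matrix().round(3))
```

```text
1.975 [0.52666296 0.04005358 0.32436751] [7.300e-02 1.090e-01 1.703e+00 1.000e-03 1.329e+00 1.130e-01] 0.06449409996261929 [0.52841822 0.12102835 0.49483792]
[[ 0.999  0.     0.041]
 [-0.041  0.001  0.999]
 [ 0.    -1.     0.001]]
```

View pics/w1.png

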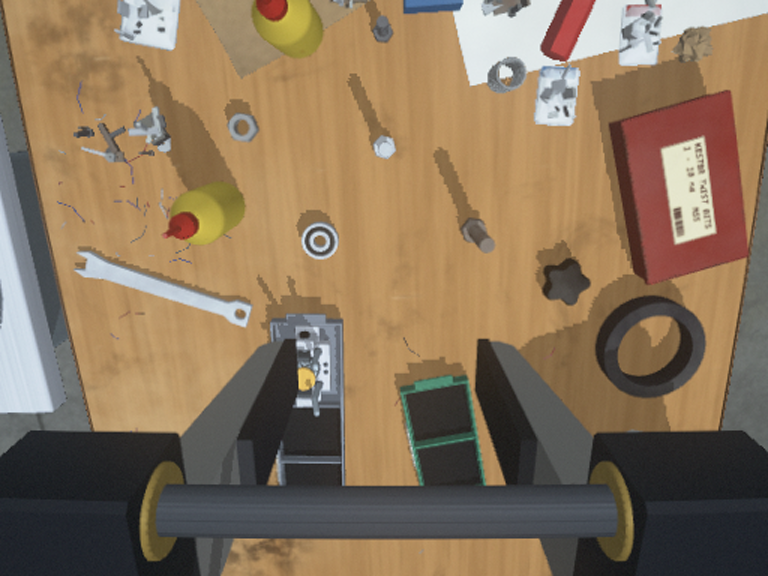

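Run:
```python
from h import *
c=cam('wrist')
for k,(u,v,z) in {'bear':(320,241,.011),'bright top':(383,150,.058),'brown top':(485,243,.069),'brown head':(471,230,.009),'spring':(506,75,.049),'plunger':(305,379,.042)}.items():
    print(k,plane(c,[((u+.5)/1.5-.5,(v+.5)/1.5-.5)],z)[0].round(4))
C=cloud(c); 
for nm,x,y,r,z0 in [('brown',.61,.023,.025,.045),('bright',.528,.105,.025,.04),('bear',.461,.0205,.03,.007),('spring',.63,.161,.03,.03),('bottle',.447,.203,.04,.05)]:
    m=(np.hypot(C[...,0]-x,C[...,1]-y)<r)&(C[...,2]>z0); P=C[m]
    print(nm,m.sum(),P.mean(0).round(4),((P.min(0)+P.max(0))/2).round(4),(P.max(0)).round(4))
save(c,'w2.png',(150,80,360,200),3.6)
```

```text
bear [0.4606 0.0214 0.011 ]
bright top [0.5246 0.1045 0.058 ]
brown top [0.6067 0.0256 0.069 ]
brown head [0.6044 0.0255 0.009 ]
spring [0.6266 0.1594 0.049 ]
plunger [ 0.4396 -0.107   0.042 ]
brown 142 [0.6084 0.0275 0.0645] [0.6096 0.0264 0.0583] [0.6166 0.0329 0.0716]
bright 74 [0.5269 0.1073 0.0576] [0.5269 0.1071 0.0522] [0.5319 0.1126 0.0596]
bear 580 [0.4685 0.0257 0.1157] [0.4664 0.0233 0.2088] [0.4883 0.0408 0.4105]
spring 237 [0.6319 0.1633 0.0422] [0.6318 0.1637 0.0399] [0.6446 0.1766 0.0496]
bottle 1121 [0.4574 0.2011 0.0818] [0.4541 0.2041 0.0817] [0.4772 0.2208 0.1134]
```

View pics/w2.png

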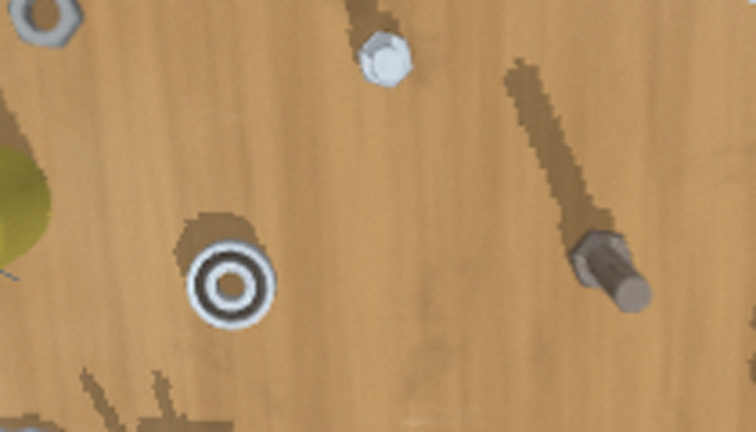

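Emit:
{"op": "drive_tool", "data": {
  "motion": [
    [0.2,-0.0132,-0.0037,-0.053,0],
    [0.2,-0.0132,-0.0037,-0.053,0],
    [0.2,-0.0132,-0.0037,-0.053,0],
    [0.2,-0.0132,-0.0037,-0.053,0],
    [0.2,-0.0132,-0.0037,-0.053,0]
  ]
}}

```text
time: 2.7
tcp_pos: [0.4586, 0.0167, 0.0587]
tcp_rot: [-0.707, 0.707, -0.017, 0.018]
contact_force: [0.9, 0.4, -0.3]
gripper_width: 0.055
```

Run:
```python
from h import *
c=cam('wrist'); save(c,'w3.png',sc=1.5); s=c['s']
print(s['time'],s['tcp_pos'],s['gripper_width'], (proj(c,[[*s['tcp_pos'][:2],.011],[*s['tcp_pos'][:2],s['tcp_pos'][2]]])*1.5).round(1))
```

```text
2.7 [0.45856115 0.01666512 0.0586898 ] 0.055016504831425665 [[388.8 319. ]
 [389.7 365.2]]
```

View pics/w3.png

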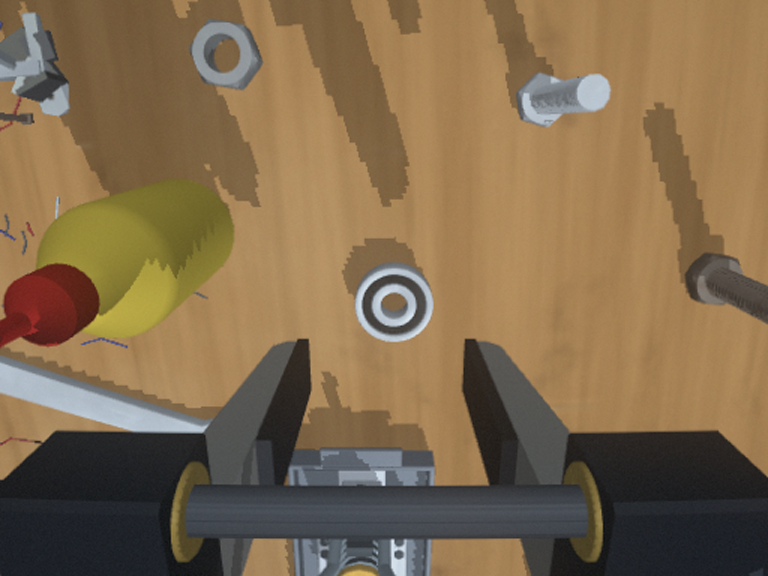

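Run:
```python
from h import *
c=cam('wrist'); im=c['img']
g=cv2.cvtColor(im,cv2.COLOR_BGR2HSV)
m=((g[...,1]<70)).astype(np.uint8); roi=np.zeros_like(m); roi[172:232,232:294]=1; m*=roi
cs,_=cv2.findContours(m,0,1); k=max(cs,key=cv2.contourArea); e=cv2.fitEllipse(k); print(e, plane(c,[e[0]],.011), c['s']['tcp_pos'])
```

```text
((270.7839660644531, 202.6851043701172), (49.441795349121094, 55.0067024230957), 0.622541069984436) [[0.45990163 0.02482498 0.011     ]] [0.45244341 0.01624067 0.05320579]
```

Emit:
{"op": "drive_tool", "data": {
  "motion": [
    [0.2,0,0,0,0],
    [0.2,0,0,0,0]
  ]
}}

```text
time: 3.05
tcp_pos: [0.4618, 0.018, 0.0618]
tcp_rot: [0.707, -0.707, 0.015, -0.018]
contact_force: [-0.3, 1.0, 0.4]
gripper_width: 0.0549
```

```bash
cat > bear.py <<'E'
from h import *
c=cam('wrist'); im=c['img']
g=cv2.cvtColor(im,cv2.COLOR_BGR2HSV)
m=((g[...,1]<70)).astype(np.uint8); roi=np.zeros_like(m); roi[150:232,220:306]=1; m*=roi
cs,_=cv2.findContours(m,0,1); k=max(cs,key=cv2.contourArea); e=cv2.fitEllipse(k); print(e, plane(c,[e[0]],.011), c['s']['tcp_pos'],c['s']['joints'],c['s']['qd'])
save(c,'w4.png',sc=1.5)
E
python3 bear.py
```

```text
((257.3068542480469, 201.73812866210938), (51.044681549072266, 51.91029357910156), 163.90957641601562) [[0.46096805 0.02476154 0.011     ]] [0.46175928 0.01799271 0.06181562] [ 3.57397424e-02  3.23311892e-01  2.10277785e+00 -7.85158749e-05
  7.11297615e-01  8.24222553e-02] [ 0.00517048 -0.00231301  0.00391801  0.00051111 -0.00639906  0.00035396]
```

View pics/w4.png

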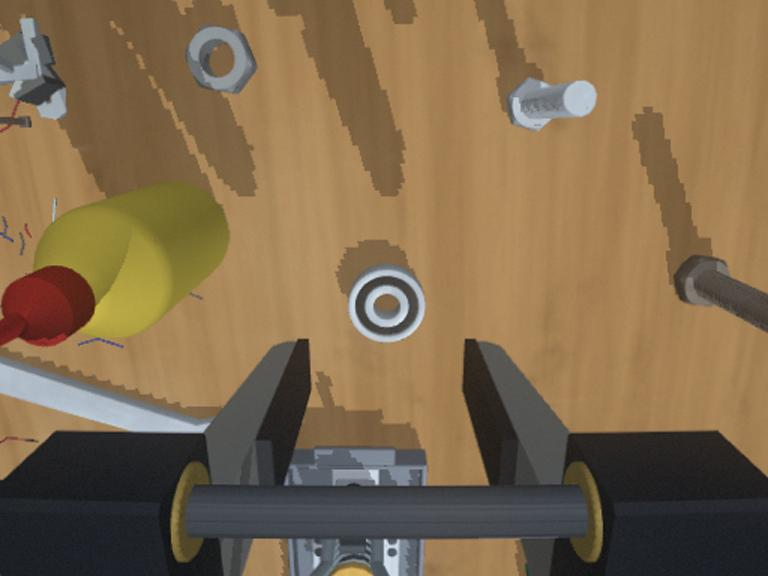

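Emit:
{"op": "drive_tool", "data": {
  "motion": [
    [0.2,0,0.0065,-0.02,0],
    [0.2,0,0,-0.02,0],
    [0.2,0,0,-0.0185,0],
    [0.2,0,0,0,0],
    [0.2,0,0,0,0]
  ]
}}

```text
time: 3.72
tcp_pos: [0.4603, 0.0248, 0.0022]
tcp_rot: [0.707, -0.707, 0.016, -0.017]
contact_force: [1.0, 0.8, 0.2]
gripper_width: 0.0552
```

```bash
python3 bear.py
```

```text
((261.0492248535156, 224.5650634765625), (15.880847930908203, 59.92273712158203), 89.90300750732422) [[0.46150586 0.03942776 0.011     ]] [0.46033361 0.02480989 0.00215478] [5.05859978e-02 4.38360161e-01 2.12917135e+00 8.46494958e-06
 5.72500612e-01 9.64775169e-02] [-0.00024549 -0.00251596  0.00311318 -0.00033455 -0.00529124  0.00049313]
```

View pics/w4.png

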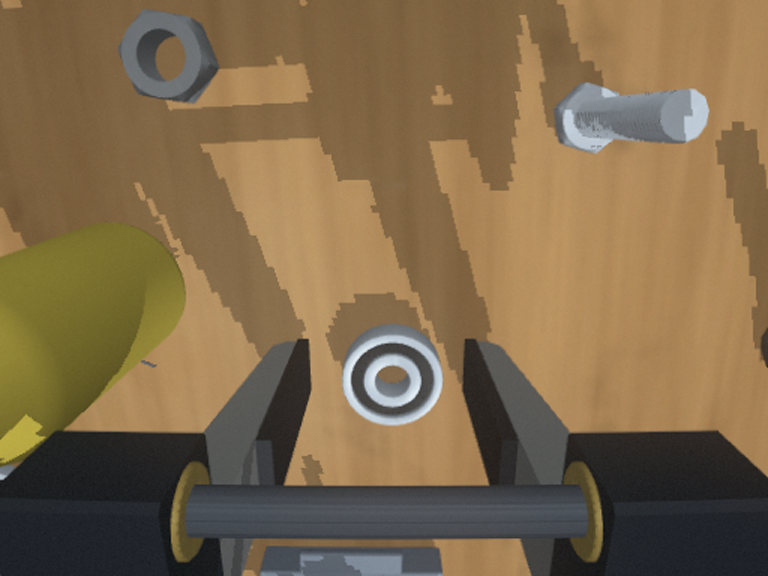

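Emit:
{"op": "drive_tool", "data": {
  "motion": [
    [-1,0,0,0,0],
    [-1,0,0,0,0],
    [-1,0,0,0,0],
    [-1,0,0,0,0]
  ]
}}

```text
time: 4.28
tcp_pos: [0.4598, 0.0247, 0.0014]
tcp_rot: [0.707, -0.707, 0.016, -0.017]
contact_force: [0.1, -0.9, 6.4]
gripper_width: 0.0331
```

Emit:
{"op": "drive_tool", "data": {
  "motion": [
    [-1,0,0,0.03,0],
    [-1,0,0,0.05,0],
    [-1,0,0,0.05,0],
    [-1,0,0,0,0],
    [-1,0,0,0,0]
  ]
}}

```text
time: 4.9
tcp_pos: [0.4587, 0.0247, 0.1304]
tcp_rot: [-0.707, 0.707, -0.017, 0.016]
contact_force: [0.3, -0.2, -1.4]
gripper_width: 0.0332
```

```bash
cat > shot.py <<'E'
import sys
from h import *
c=cam('wrist'); s=c['s']; save(c,sys.argv[1],sc=1.5)
p=s['tcp_pos']; print(s['time'],p.round(4),'w',s['gripper_width'].__round__(4),'F',s['contact_force'].round(1))
E
python3 shot.py w5.png
```

```text
4.9 [0.4587 0.0247 0.1304] w 0.0332 F [ 0.3 -0.2 -1.4]
```

View pics/w5.png

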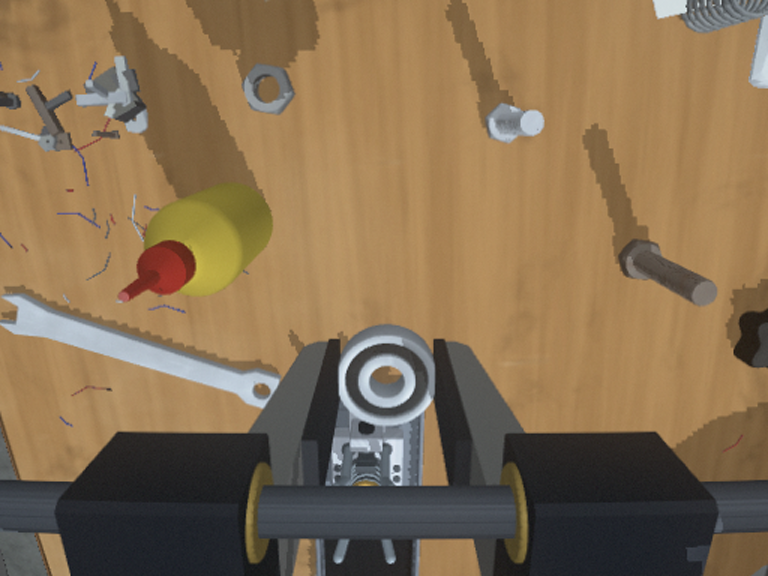

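Emit:
{"op": "drive_tool", "data": {
  "motion": [
    [-1,-0.005,-0.05,0.01,0],
    [-1,-0.005,-0.05,0.01,0],
    [-1,-0.005,-0.05,0.01,0],
    [-1,-0.005,-0.05,0,0],
    [-1,0,0,0,0]
  ]
}}

```text
time: 5.58
tcp_pos: [0.4381, -0.1777, 0.1594]
tcp_rot: [0.707, -0.707, 0.019, -0.017]
contact_force: [-0.6, 0.0, -1.4]
gripper_width: 0.0327
```

Emit:
{"op": "drive_tool", "data": {
  "motion": [
    [-1,0,0,0,0]
  ]
}}

```text
time: 5.7
tcp_pos: [0.4384, -0.1747, 0.1596]
tcp_rot: [0.707, -0.706, 0.018, -0.016]
contact_force: [-0.2, 1.0, -1.0]
gripper_width: 0.0333
```

```bash
python3 shot.py w6.png
```

```text
5.7 [ 0.4384 -0.1747  0.1596] w 0.0333 F [-0.2  1.  -1. ]
```

View pics/w6.png

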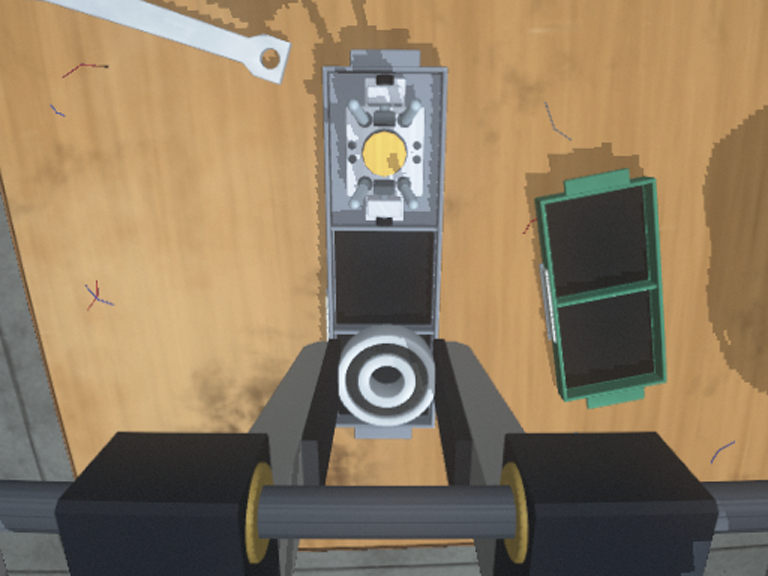

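Run:
```python
from h import *
c=cam('wrist'); im=c['img']; p=c['s']['tcp_pos']; print(p)
save(c,'w7.png',(205,25,305,160),4)
save(c,'w8.png',(215,205,300,295),6)
g=cv2.cvtColor(im,cv2.COLOR_BGR2HSV)
m=((g[...,1]>130)&(abs(g[...,0].astype(int)-22)<10)).astype(np.uint8); m[:, :235]=0;m[:,280:]=0;m[125:]=0;m[:75]=0
m=cv2.morphologyEx(m,cv2.MORPH_CLOSE,np.ones((9,9)))
cs,_=cv2.findContours(m,0,1); k=max(cs,key=cv2.contourArea); e=cv2.fitEllipse(cv2.convexHull(k)); print('plunger',e,plane(c,[e[0]],.042))
u=lambda q:[((x+.5)/1.5-.5,(y+.5)/1.5-.5) for x,y in q]
P=plane(c,u([(355,105),(412,107),(354,201),(411,203)]),.065);print('tips',P,P.mean(0))
P=plane(c,u([(324,68),(446,68)]),.014);print('grey +y corners',P)
P=plane(c,u([(541,199),(655,180),(664,381),(563,400)]),.014);print('green',P,P.mean(0))
P=plane(c,u([(387,378)]),p[2]+.0096);print('bearing',P,P-p)
```

```text
[ 0.43865266 -0.17431318  0.15988208]
plunger ((248.17759704589844, 102.54554748535156), (12.790312767028809, 21.182418823242188), 0.8650029897689819) [[ 0.43287736 -0.10475482  0.042     ]]
tips [[ 0.42624753 -0.08010208  0.065     ]
 [ 0.45395708 -0.08231514  0.065     ]
 [ 0.42286761 -0.12675179  0.065     ]
 [ 0.45190007 -0.1291031   0.065     ]] [ 0.43874307 -0.10456803  0.065     ]
grey +y corners [[ 0.40687802 -0.05643045  0.014     ]
 [ 0.47653732 -0.05964569  0.014     ]]
green [[ 0.53334009 -0.13692602  0.014     ]
 [ 0.60322291 -0.12806668  0.014     ]
 [ 0.62348112 -0.2645305   0.014     ]
 [ 0.5540864  -0.27522424  0.014     ]] [ 0.57853263 -0.20118686  0.014     ]
bearing [[ 0.43756968 -0.17439824  0.16948208]] [[-1.08297646e-03 -8.50567841e-05  9.60000000e-03]]
```

View pics/w7.png

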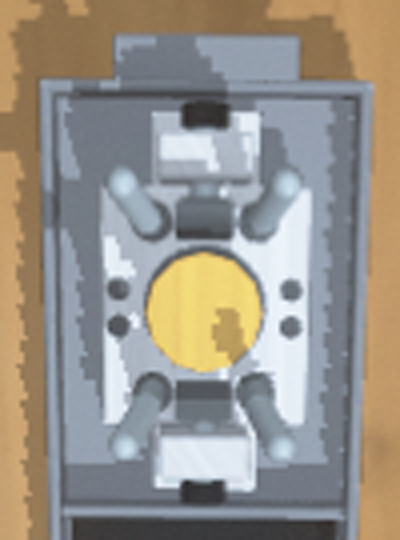

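View pics/w8.png

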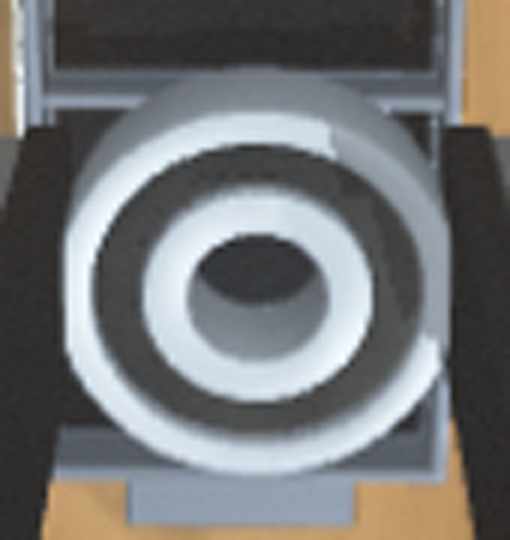

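Run:
```python
from h import *
c=cam('wrist'); p=c['s']['tcp_pos']; print(p,c['s']['joints'])
print(plane(c,[(255.8,102.3)],.042)-0, plane(c,[(257.4,253.1)],p[2]+.0096)-p)
```

```text
[ 0.43890746 -0.17410694  0.16016478] [-3.81010872e-01  1.82415676e-01  2.00376023e+00  3.06628473e-04
  9.57456030e-01 -3.36153605e-01]
[[ 0.43932772 -0.10468019  0.042     ]] [[-0.00134196 -0.00079254  0.0096    ]]
```

Emit:
{"op": "drive_tool", "data": {
  "motion": [
    [-1,0.0015,0.035,-0.03,0],
    [-1,0,0.035,-0.03,0],
    [-1,0,0,-0.025,0],
    [-1,0,0,0,0],
    [-1,0,0,0,0]
  ]
}}

```text
time: 6.48
tcp_pos: [0.4415, -0.1051, 0.0768]
tcp_rot: [-0.707, 0.707, -0.016, 0.016]
contact_force: [1.3, -0.6, -0.7]
gripper_width: 0.0336
```

```bash
python3 shot.py w9.png
python3 - <<'E'
from h import *
for n in ['scene','top']:
    c=cam(n); u=proj(c,[.439,-.1047,.06])[0]; print(u); x,y=map(int,u)
    save(c,n+'9.png',(max(x-40,0),y-35,x+40,y+35),8)
print(manip.observe()['tcp_pos'])
E
```

```text
6.475 [ 0.4415 -0.1051  0.0768] w 0.0336 F [ 1.3 -0.6 -0.7]
[294.85656832 190.51401498]
[287.73410355 214.63699802]
[ 0.44167942 -0.1056184   0.07706381]
```

View pics/w9.png

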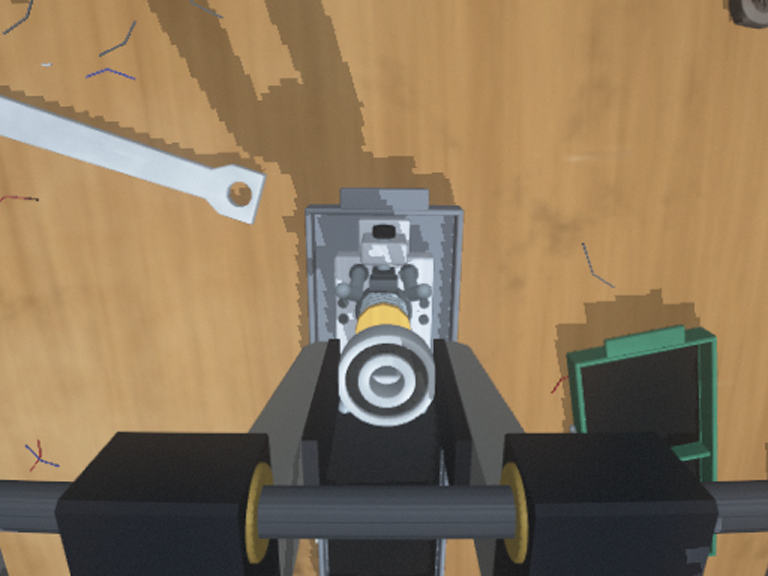

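View pics/scene9.png

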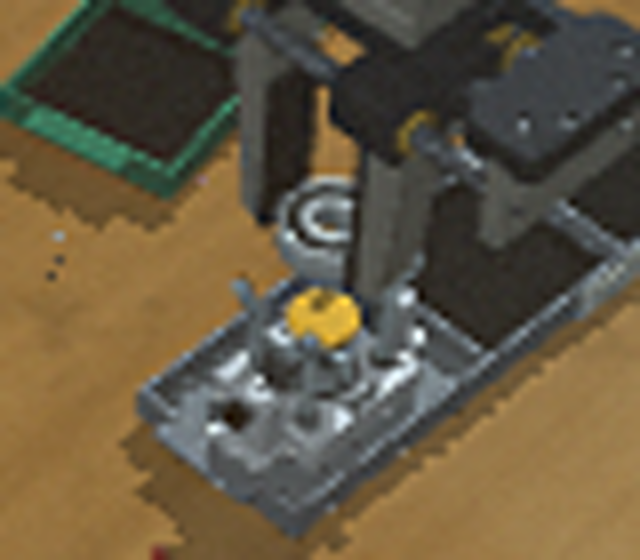

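Run:
```python
from h import *
c=cam('wrist'); p=c['s']['tcp_pos']; print(p)
save(c,'w10.png',(190,120,320,295),3.4)
u=lambda q:[((x+.5)/1.5-.5,(y+.5)/1.5-.5) for x,y in q]
T=plane(c,u([(343,291),(424,292)]),.065);print(T,T.mean(0))
G=plane(c,u([(308,208),(462,208)]),.014);print('corners',G, G.mean(0)[:2]-.048*np.array([.046,1]))
B=plane(c,u([(387,380)]),p[2]+.0096);print('bear',B)
```

```text
[ 0.44167942 -0.1056184   0.07706381]
[[ 0.42556306 -0.08048251  0.065     ]
 [ 0.4553902  -0.08227579  0.065     ]] [ 0.44047663 -0.08137915  0.065     ]
corners [[ 0.40745576 -0.05628841  0.014     ]
 [ 0.47685853 -0.05953268  0.014     ]] [ 0.43994914 -0.10591055]
bear [[ 0.44052342 -0.10644733  0.08666381]]
```

View pics/w10.png

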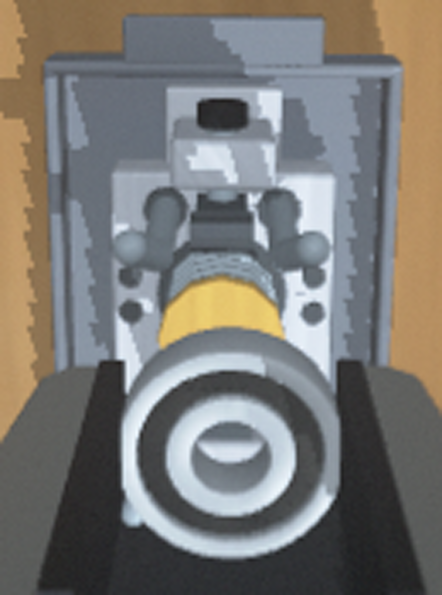

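Emit:
{"op": "drive_tool", "data": {
  "motion": [
    [-1,-0.001,0.001,-0.008,0],
    [-1,0,0,-0.008,0],
    [-1,0,0,-0.007,0],
    [-1,0,0,0,0]
  ]
}}

```text
time: 7.18
tcp_pos: [0.4393, -0.1042, 0.0523]
tcp_rot: [0.707, -0.707, 0.017, -0.016]
contact_force: [-0.4, -0.5, -0.3]
gripper_width: 0.0332
```

Emit:
{"op": "drive_tool", "data": {
  "motion": [
    [-1,0,0,-0.006,0],
    [-1,0,0,-0.004,0],
    [-1,0,0,0,0]
  ]
}}

```text
time: 7.55
tcp_pos: [0.4399, -0.1043, 0.0429]
tcp_rot: [0.707, -0.707, 0.016, -0.016]
contact_force: [-0.7, -0.4, 1.2]
gripper_width: 0.0331
```

```bash
python3 shot.py w11.png
python3 - <<'E'
from h import *
c=cam('scene'); save(c,'scene11.png',(255,155,335,225),8)
E
```

```text
7.55 [ 0.4399 -0.1043  0.0429] w 0.0331 F [-0.7 -0.4  1.2]
```

View pics/w11.png

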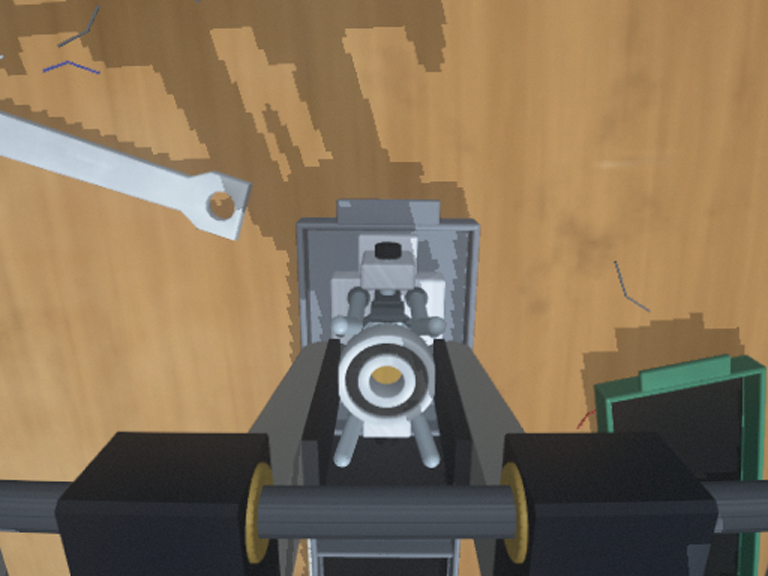

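View pics/scene11.png

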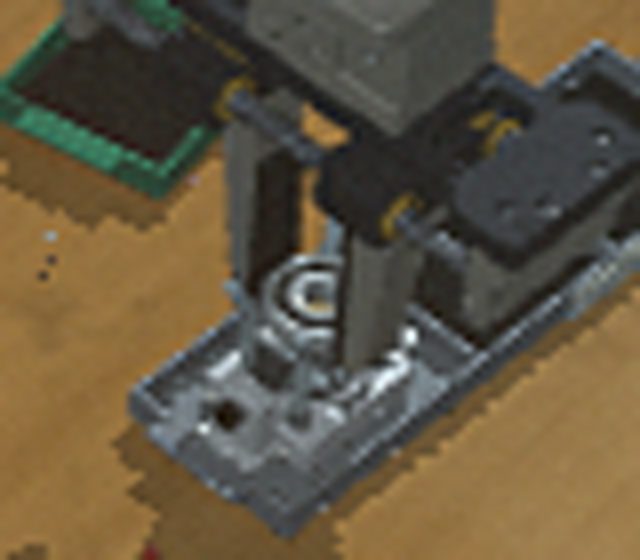

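Emit:
{"op": "drive_tool", "data": {
  "motion": [
    [0.0,0,0,0,0],
    [0.0,0,0,0,0],
    [0.0,0,0,0.02,0],
    [0.0,0,0,0.03,0],
    [-1,0,0,0,0]
  ]
}}

```text
time: 8.28
tcp_pos: [0.4414, -0.1047, 0.0947]
tcp_rot: [-0.707, 0.707, -0.015, 0.018]
contact_force: [-0.6, 0.6, 0.4]
gripper_width: 0.0379
```

Emit:
{"op": "drive_tool", "data": {
  "motion": [
    [-1,0,0,0,0],
    [-1,0,0,0,0],
    [-1,0,0,0,0]
  ]
}}

```text
time: 8.65
tcp_pos: [0.4394, -0.1041, 0.0924]
tcp_rot: [0.707, -0.707, 0.017, -0.016]
contact_force: [0.3, 0.9, 0.3]
gripper_width: 0.0081
```

```bash
python3 shot.py w12.png
```

```text
8.65 [ 0.4394 -0.1041  0.0924] w 0.0081 F [0.3 0.9 0.3]
```

View pics/w12.png

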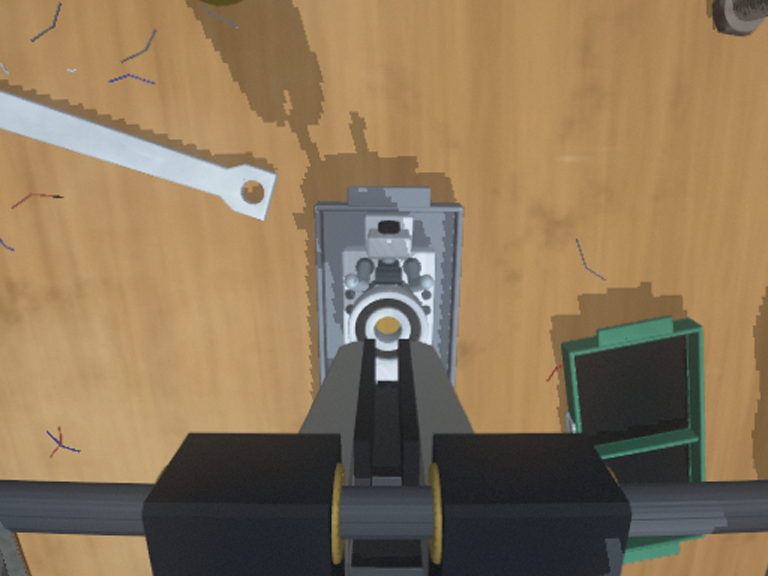

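Emit:
{"op": "drive_tool", "data": {
  "motion": [
    [-1,0,0,-0.012,0],
    [-1,0,0,-0.012,0],
    [-1,0,0,-0.012,0],
    [-1,0,0,0,0]
  ]
}}

```text
time: 9.2
tcp_pos: [0.4389, -0.1041, 0.0558]
tcp_rot: [0.707, -0.707, 0.017, -0.015]
contact_force: [-1.0, 0.7, -0.9]
gripper_width: 0.0007
```

Emit:
{"op": "drive_tool", "data": {
  "motion": [
    [-1,0,0,-0.007,0],
    [-1,0,0,-0.007,0],
    [-1,0,0,0,0]
  ]
}}

```text
time: 9.57
tcp_pos: [0.4401, -0.1044, 0.0429]
tcp_rot: [-0.707, 0.707, -0.016, 0.016]
contact_force: [-0.2, -0.7, 1.6]
gripper_width: 0.0003
```

Emit:
{"op": "drive_tool", "data": {
  "motion": [
    [-1,0,0,-0.005,0],
    [-1,0,0,-0.005,0],
    [-1,0,0,-0.0035,0],
    [-1,0,0,0,0]
  ]
}}

```text
time: 10.07
tcp_pos: [0.4403, -0.1045, 0.0298]
tcp_rot: [-0.707, 0.707, -0.016, 0.016]
contact_force: [-0.0, -0.4, 6.1]
gripper_width: 0.0002
```

```bash
python3 shot.py w13.png
```

```text
10.075 [ 0.4403 -0.1045  0.0298] w 0.0002 F [-0.  -0.4  6.1]
```

View pics/w13.png

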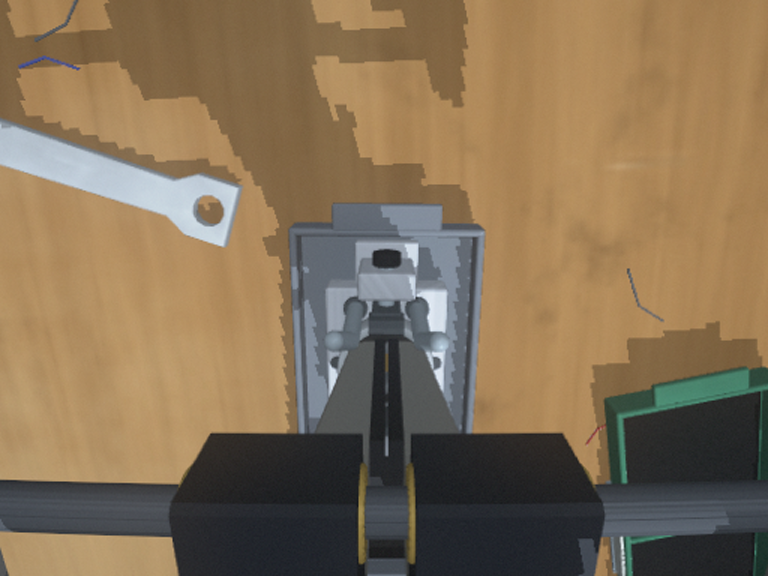

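Emit:
{"op": "drive_tool", "data": {
  "motion": [
    [-1,0,0,-0.0015,0],
    [-1,0,0,0,0],
    [-1,0,0,0,0]
  ]
}}

```text
time: 10.5
tcp_pos: [0.4404, -0.1045, 0.0285]
tcp_rot: [-0.707, 0.707, -0.016, 0.017]
contact_force: [-0.4, -0.0, 7.0]
gripper_width: 0.0007
```

Emit:
{"op": "drive_tool", "data": {
  "motion": [
    [-1,0,0,0.005,0],
    [-1,0,0,0.02,0],
    [-1,0,0,0.05,0],
    [0,0,-0.06,0.05,0],
    [0,0,-0.02,0,0]
  ]
}}

```text
time: 11.12
tcp_pos: [0.4421, -0.1746, 0.1463]
tcp_rot: [-0.706, 0.708, -0.014, 0.018]
contact_force: [0.2, 0.3, 0.6]
gripper_width: 0.0178
```

Emit:
{"op": "drive_tool", "data": {
  "motion": [
    [0,0,0,0,0]
  ]
}}

```text
time: 11.25
tcp_pos: [0.44, -0.1733, 0.1435]
tcp_rot: [-0.707, 0.707, -0.017, 0.017]
contact_force: [0.1, 0.1, 0.2]
gripper_width: 0.0283
```

Run:
```python
from h import *
c=cam('wrist'); s=c['s']; print(s['time'],s['tcp_pos'],s['contact_force'])
save(c,'w14.png',sc=1.5)
save(c,'w15.png',(195,20,315,170),4)
C=cloud(c); print(np.nanmedian(C[95:115,250:262,2]))
```

```text
11.25 [ 0.43995849 -0.17326881  0.14347131] [0.09121299 0.12266514 0.22601263]
0.02103268276868553
```

View pics/w15.png

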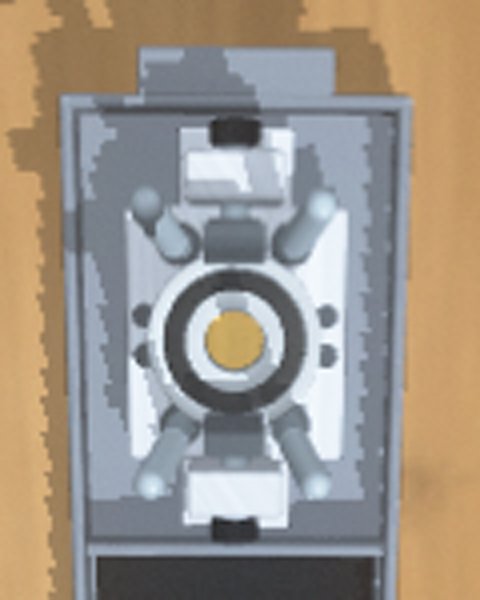

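Emit:
{"op": "drive_tool", "data": {
  "motion": [
    [0,0.034,0.036,0.005,0],
    [0,0.034,0.036,0.005,0],
    [0,0.034,0.036,0.0,0],
    [0,0.034,0.036,0,0],
    [0,0.032,0.036,0,0]
  ]
}}

```text
time: 11.92
tcp_pos: [0.6079, 0.0103, 0.152]
tcp_rot: [0.707, -0.707, 0.017, -0.015]
contact_force: [0.9, 0.7, -0.7]
gripper_width: 0.0457
```

Emit:
{"op": "drive_tool", "data": {
  "motion": [
    [0,0,0,0,0],
    [0,0,0,0,0]
  ]
}}

```text
time: 12.18
tcp_pos: [0.6064, 0.0083, 0.152]
tcp_rot: [-0.707, 0.707, -0.017, 0.015]
contact_force: [-0.4, 0.3, 1.0]
gripper_width: 0.046
```

```bash
python3 shot.py w16.png
```

```text
12.175 [0.6064 0.0083 0.152 ] w 0.046 F [-0.4  0.3  1. ]
```

View pics/w16.png

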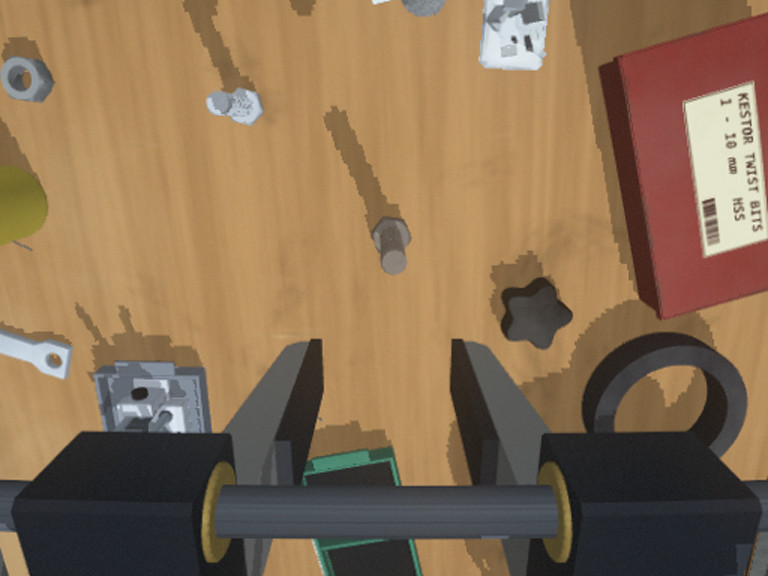

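Run:
```python
from h import *
c=cam('wrist'); print(c['s']['tcp_pos'])
for k,(u,v,z) in {'brown top':(394,264,.069),'head':(391,236,.009),'bright top':(219,104,.058),'spr':(425,0,.049)}.items():
    print(k,plane(c,[((u+.5)/1.5-.5,(v+.5)/1.5-.5)],z)[0].round(4))
```

```text
[0.60643258 0.00765743 0.1522918 ]
brown top [0.6096 0.024  0.069 ]
head [0.6087 0.0265 0.009 ]
bright top [0.5277 0.1056 0.058 ]
spr [0.63  0.149 0.049]
```

Emit:
{"op": "drive_tool", "data": {
  "motion": [
    [-0.25,0.0035,0.0185,0,0],
    [-0.25,0,0,-0.03,0],
    [-0.25,0,0,-0.035,0],
    [-0.25,0,0,-0.035,0],
    [-0.25,0,0,-0.026,0]
  ]
}}

```text
time: 12.9
tcp_pos: [0.6108, 0.0266, 0.0259]
tcp_rot: [0.707, -0.707, 0.017, -0.016]
contact_force: [-0.5, 0.8, 0.3]
gripper_width: 0.0346
```

Emit:
{"op": "drive_tool", "data": {
  "motion": [
    [-0.25,0,0,0,0],
    [-0.25,0,0,0,0]
  ]
}}

```text
time: 13.15
tcp_pos: [0.6121, 0.0264, 0.0281]
tcp_rot: [0.707, -0.707, 0.016, -0.017]
contact_force: [0.9, 0.8, -0.1]
gripper_width: 0.0345
```

```bash
python3 shot.py w17.png
```

```text
13.15 [0.6121 0.0264 0.0281] w 0.0345 F [ 0.9  0.8 -0.1]
```

View pics/w17.png

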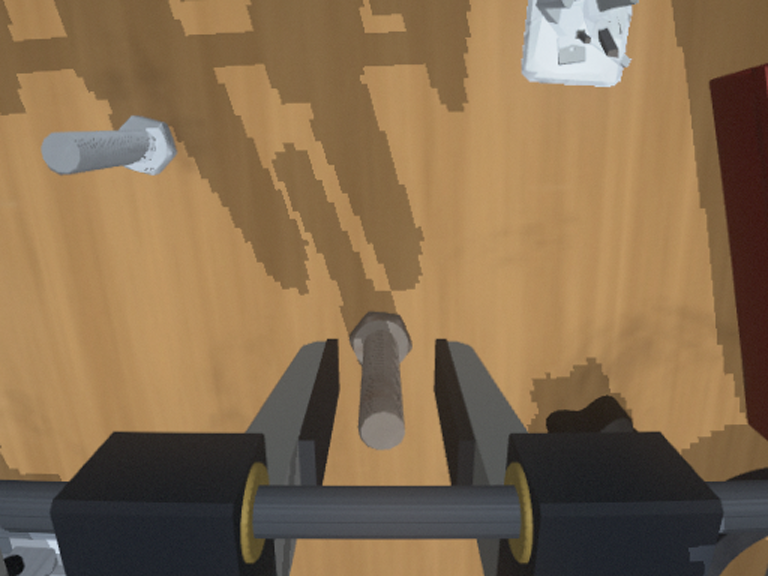

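Emit:
{"op": "drive_tool", "data": {
  "motion": [
    [-1,0,0,0,0],
    [-1,0,0,0,0],
    [-1,0,0,0,0],
    [-1,0,0,0.03,0],
    [-1,0,0,0.05,0]
  ]
}}

```text
time: 13.82
tcp_pos: [0.6099, 0.0261, 0.1065]
tcp_rot: [-0.707, 0.707, -0.018, 0.015]
contact_force: [0.2, 0.3, -0.4]
gripper_width: 0.0135
```

Emit:
{"op": "drive_tool", "data": {
  "motion": [
    [-1,-0.035,-0.042,0.03,0],
    [-1,-0.035,-0.043,0,0],
    [-1,-0.035,-0.043,0,0],
    [-1,-0.035,-0.043,0,0],
    [-1,-0.036,-0.0415,0,0]
  ]
}}

```text
time: 14.45
tcp_pos: [0.4343, -0.1875, 0.1374]
tcp_rot: [-0.707, 0.707, -0.016, 0.016]
contact_force: [0.1, -0.9, -0.9]
gripper_width: 0.0134
```

Emit:
{"op": "drive_tool", "data": {
  "motion": [
    [-1,0,0,0,0],
    [-1,0,0,0,0]
  ]
}}

```text
time: 14.7
tcp_pos: [0.4359, -0.1864, 0.1374]
tcp_rot: [-0.707, 0.707, -0.016, 0.017]
contact_force: [-0.3, 0.2, -0.3]
gripper_width: 0.0135
```

```bash
python3 shot.py w18.png
```

```text
14.7 [ 0.4359 -0.1864  0.1374] w 0.0135 F [-0.3  0.2 -0.3]
```

View pics/w18.png

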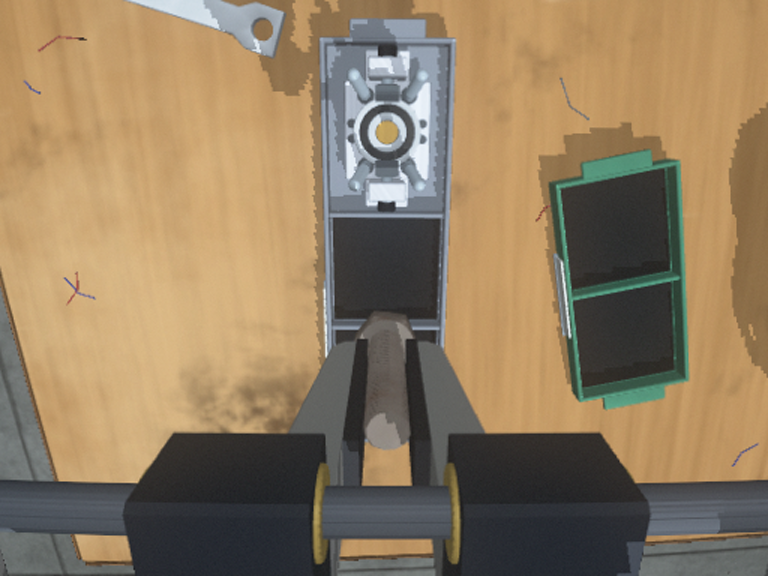

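Emit:
{"op": "drive_tool", "data": {
  "motion": [
    [-1,0,0,-0.04,0],
    [-1,0,0,-0.04,0],
    [-1,0,0,-0.018,0],
    [-1,0,0,-0.004,0],
    [-1,0,0,0,0]
  ]
}}

```text
time: 15.38
tcp_pos: [0.4361, -0.1858, 0.0353]
tcp_rot: [-0.707, 0.707, -0.016, 0.016]
contact_force: [-0.3, 0.6, -0.5]
gripper_width: 0.0131
```

Emit:
{"op": "drive_tool", "data": {
  "motion": [
    [-1,0,0,-0.003,0],
    [-1,0,0,0,0]
  ]
}}

```text
time: 15.62
tcp_pos: [0.4358, -0.1864, 0.0326]
tcp_rot: [-0.707, 0.707, -0.016, 0.017]
contact_force: [-0.7, 0.5, -0.3]
gripper_width: 0.0134
```

Emit:
{"op": "drive_tool", "data": {
  "motion": [
    [-1,0,0,-0.002,0],
    [-1,0,0,0,0]
  ]
}}

```text
time: 15.88
tcp_pos: [0.4359, -0.1865, 0.0308]
tcp_rot: [-0.707, 0.707, -0.016, 0.017]
contact_force: [-1.3, 0.1, 7.2]
gripper_width: 0.0132
```

Emit:
{"op": "drive_tool", "data": {
  "motion": [
    [-1,0,0,-0.0015,0],
    [-1,0,0,0,0]
  ]
}}

```text
time: 16.12
tcp_pos: [0.4361, -0.1867, 0.0305]
tcp_rot: [-0.707, 0.707, -0.016, 0.017]
contact_force: [-5.0, 2.6, 29.1]
gripper_width: 0.0132
```

Emit:
{"op": "drive_tool", "data": {
  "motion": [
    [-1,0,0,0.0015,0],
    [-0.4,0,0,0,0],
    [-0.3,0,0,0,0],
    [-0.3,0,0,0.02,0],
    [-0.3,0,0,0.05,0]
  ]
}}

```text
time: 16.75
tcp_pos: [0.4337, -0.1856, 0.099]
tcp_rot: [0.708, -0.706, 0.018, -0.015]
contact_force: [2.1, -0.1, 0.2]
gripper_width: 0.032
```

Emit:
{"op": "drive_tool", "data": {
  "motion": [
    [-0.3,0,0,0.05,0],
    [-0.3,0.02,0.05,0,0],
    [-0.3,0.02,0.058,0,0],
    [-0.3,0.02,0.058,0,0],
    [-0.3,0.03,0.05,0,0]
  ]
}}

```text
time: 17.38
tcp_pos: [0.5253, 0.0317, 0.15]
tcp_rot: [-0.707, 0.707, -0.016, 0.016]
contact_force: [0.8, -0.4, -0.0]
gripper_width: 0.032
```

Emit:
{"op": "drive_tool", "data": {
  "motion": [
    [-0.3,0,0.058,0,0],
    [-0.3,0,0,0,0],
    [-0.3,0,0,0,0]
  ]
}}

```text
time: 17.75
tcp_pos: [0.525, 0.0874, 0.1497]
tcp_rot: [-0.707, 0.707, -0.016, 0.016]
contact_force: [1.1, -0.9, 0.4]
gripper_width: 0.0324
```

```bash
python3 shot.py w19.png;  python3 - <<'E'
from h import *
c=cam('scene'); save(c,'scene19.png',(225,130,385,240),4.5)
E
```

```text
17.75 [0.525  0.0874 0.1497] w 0.0324 F [ 1.1 -0.9  0.4]
```

View pics/w19.png

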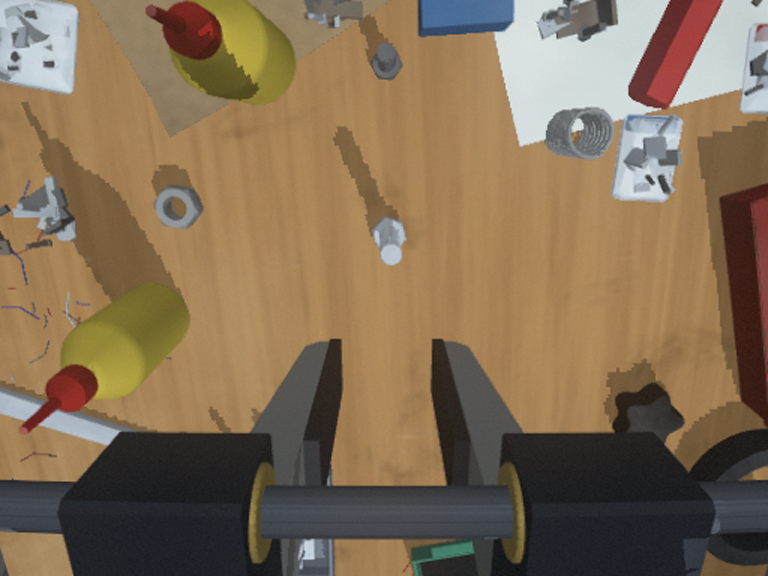

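View pics/scene19.png

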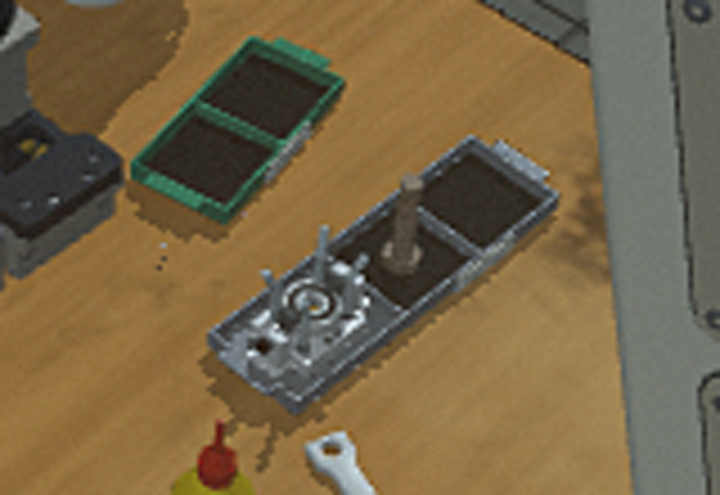

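Run:
```python
from h import *
c=cam('wrist'); print(c['s']['tcp_pos'])
for k,(u,v,z) in {'bright top':(392,254,.058),'bhead':(389,230,.008),'spr top':(590,133,.049),'spr bot':(565,132,0.003),'cap':(196,30,.115),'bot base':(252,62,.02)}.items():
    print(k,plane(c,[((u+.5)/1.5-.5,(v+.5)/1.5-.5)],z)[0].round(4))
```

```text
[0.52515829 0.08653305 0.14992036]
bright top [0.5278 0.106  0.058 ]
bhead [0.5266 0.1094 0.008 ]
spr top [0.6311 0.1624 0.049 ]
spr bot [0.6336 0.1626 0.003 ]
cap [0.4596 0.2072 0.115 ]
bot base [0.4567 0.2076 0.02  ]
```

Emit:
{"op": "drive_tool", "data": {
  "motion": [
    [-0.25,0.003,0.021,0,0],
    [-0.25,0,0,-0.04,0],
    [-0.25,0,0,-0.04,0],
    [-0.25,0,0,-0.035,0],
    [-0.25,0,0,-0.015,0]
  ]
}}

```text
time: 18.52
tcp_pos: [0.5274, 0.1074, 0.0185]
tcp_rot: [-0.707, 0.707, -0.018, 0.016]
contact_force: [-0.6, 0.1, 0.3]
gripper_width: 0.0343
```

Emit:
{"op": "drive_tool", "data": {
  "motion": [
    [-0.25,0,0,0,0],
    [-0.25,0,0,0,0]
  ]
}}

```text
time: 18.77
tcp_pos: [0.5294, 0.1086, 0.0213]
tcp_rot: [0.707, -0.707, 0.016, -0.017]
contact_force: [0.3, 0.4, 0.2]
gripper_width: 0.0347
```

```bash
python3 shot.py w20.png
```

```text
18.775 [0.5294 0.1086 0.0213] w 0.0347 F [0.3 0.4 0.2]
```

View pics/w20.png

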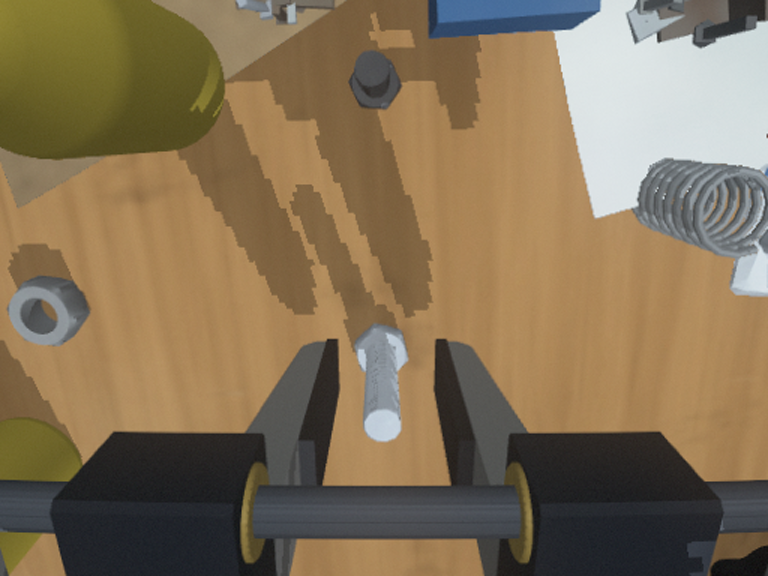

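Emit:
{"op": "drive_tool", "data": {
  "motion": [
    [-1,0,0,0,0],
    [-1,0,0,0,0],
    [-1,0,0,0,0],
    [-1,0,0,0.03,0],
    [-1,0,0,0.05,0]
  ]
}}

```text
time: 19.45
tcp_pos: [0.527, 0.1084, 0.0996]
tcp_rot: [-0.707, 0.707, -0.018, 0.015]
contact_force: [0.6, 0.3, -1.0]
gripper_width: 0.0111
```

Run:
```python
from h import *
s=manip.observe(); print(s['tcp_pos'],s['gripper_width'])
C=np.load('topcloud.npy').reshape(-1,3); m=(C[:,2]>.04)&(C[:,1]<-.05)&(C[:,1]>-.5)&(C[:,0]>.6)&(C[:,2]<.4); P=C[m]; print(P.min(0),P.max(0)); 
for y in np.arange(-.4,-.1,.05):
    q=P[abs(P[:,1]-y)<.02]; print(round(y,2),len(q),q.min(0) if len(q) else '')
```

```text
[0.52698122 0.10844366 0.09959885] 0.011140096673622705
[ 0.68472804 -0.37552108  0.04000778] [ 0.87067211 -0.17774409  0.11209195]
-0.4 0 
-0.35 938 [ 0.70517437 -0.3699021   0.04007447]
-0.3 890 [ 0.68472804 -0.31995205  0.04034682]
-0.25 954 [ 0.68484289 -0.26999364  0.04000778]
-0.2 558 [ 0.69201772 -0.21999776  0.04036338]
-0.15 0 
-0.1 0
```

Emit:
{"op": "drive_tool", "data": {
  "motion": [
    [-1,0.008,-0.057,0.02,0],
    [-1,0.008,-0.057,0,0],
    [-1,0.008,-0.057,0,0],
    [-1,0.008,-0.057,0,0],
    [-1,0.007,-0.057,0,0]
  ]
}}

```text
time: 20.08
tcp_pos: [0.5674, -0.1782, 0.1202]
tcp_rot: [0.707, -0.707, 0.016, -0.016]
contact_force: [1.0, 0.2, -0.4]
gripper_width: 0.0113
```

Emit:
{"op": "drive_tool", "data": {
  "motion": [
    [-1,0.007,-0.056,0,0],
    [-1,0,0,0,0],
    [-1,0,0,0,0]
  ]
}}

```text
time: 20.45
tcp_pos: [0.5739, -0.2319, 0.1197]
tcp_rot: [0.707, -0.707, 0.017, -0.016]
contact_force: [-0.5, 0.4, 0.4]
gripper_width: 0.0112
```

```bash
python3 shot.py w21.png
```

```text
20.45 [ 0.5739 -0.2319  0.1197] w 0.0112 F [-0.5  0.4  0.4]
```

View pics/w21.png

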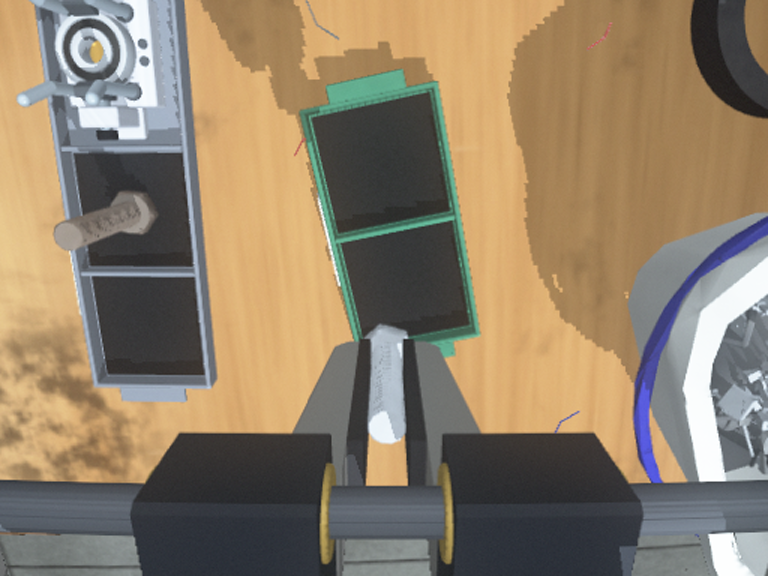

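Run:
```python
from h import *
c=cam('wrist'); C=cloud(c); print(c['s']['tcp_pos'])
im=c['img'].astype(int); m=(im[...,0]>im[...,2]+60)&(C[...,0]>.6); P=C[m]; print(len(P),P.min(0),P.max(0)); print(P[P[:,0]<.69][:10])
Q=C.reshape(-1,3); Q=Q[(Q[:,2]>.09)&(Q[:,0]>.62)&(Q[:,1]<-.12)&(Q[:,2]<.2)]; print(Q.min(0))
```

```text
[ 0.57389698 -0.23125558  0.11977468]
1457 [ 0.68154846 -0.35412934  0.00106212] [ 0.73915893 -0.19044691  0.09789259]
[[ 0.68944225 -0.25161624  0.08068461]
 [ 0.68991613 -0.25337694  0.08010039]
 [ 0.68839739 -0.25518201  0.08079356]
 [ 0.6898605  -0.25593789  0.07936045]
 [ 0.68892519 -0.25696692  0.07865176]
 [ 0.68884302 -0.25627032  0.08010878]
 [ 0.68855135 -0.25728713  0.07950178]
 [ 0.68984506 -0.25789138  0.07838767]
 [ 0.68968529 -0.25711977  0.07998215]
 [ 0.68906311 -0.25845238  0.07869029]]
[ 0.68594995 -0.36330181  0.09007417]
```

Clear by about 14 mm at the least; descending.

Emit:
{"op": "drive_tool", "data": {
  "motion": [
    [-1,0,0,-0.035,0],
    [-1,0,0,-0.035,0],
    [-1,0,0,-0.018,0],
    [-1,0,0,-0.004,0],
    [-1,0,0,0,0]
  ]
}}

```text
time: 21.18
tcp_pos: [0.575, -0.2321, 0.0288]
tcp_rot: [-0.707, 0.707, -0.016, 0.016]
contact_force: [-0.4, 0.1, 0.3]
gripper_width: 0.0112
```

Emit:
{"op": "drive_tool", "data": {
  "motion": [
    [-1,0,0,-0.002,0],
    [-1,0,0,0,0]
  ]
}}

```text
time: 21.42
tcp_pos: [0.5748, -0.2325, 0.0268]
tcp_rot: [-0.707, 0.707, -0.016, 0.017]
contact_force: [-0.9, 0.7, -1.1]
gripper_width: 0.0114
```

Emit:
{"op": "drive_tool", "data": {
  "motion": [
    [-1,0,0,-0.0015,0],
    [-1,0,0,0,0]
  ]
}}

```text
time: 21.68
tcp_pos: [0.5743, -0.2324, 0.0246]
tcp_rot: [0.707, -0.707, 0.016, -0.016]
contact_force: [-0.0, 0.1, -0.7]
gripper_width: 0.0116
```

Emit:
{"op": "drive_tool", "data": {
  "motion": [
    [-1,0,0,-0.001,0],
    [-1,0,0,0,0]
  ]
}}

```text
time: 21.92
tcp_pos: [0.5745, -0.2324, 0.0237]
tcp_rot: [-0.707, 0.707, -0.016, 0.016]
contact_force: [0.5, -0.5, 0.0]
gripper_width: 0.0112
```

Emit:
{"op": "drive_tool", "data": {
  "motion": [
    [-1,0,0,-0.001,0],
    [-1,0,0,0,0]
  ]
}}

```text
time: 22.18
tcp_pos: [0.5746, -0.2324, 0.0235]
tcp_rot: [-0.707, 0.707, -0.016, 0.016]
contact_force: [-2.3, 1.6, 10.6]
gripper_width: 0.0112
```

Emit:
{"op": "drive_tool", "data": {
  "motion": [
    [-0.4,0,0,0,0],
    [-0.3,0,0,0,0],
    [-0.3,0,0,0.02,0],
    [-0.3,0,0,0.05,0],
    [-0.1,0,0,0.056,0]
  ]
}}

```text
time: 22.8
tcp_pos: [0.574, -0.2322, 0.1506]
tcp_rot: [0.707, -0.707, 0.017, -0.016]
contact_force: [1.2, -0.6, -0.9]
gripper_width: 0.04
```

Emit:
{"op": "drive_tool", "data": {
  "motion": [
    [-0.1,0.008,0.056,0,0],
    [-0.1,0.008,0.056,0,0],
    [-0.1,0.008,0.056,0,0],
    [-0.1,0.008,0.056,0,0],
    [-0.1,0.008,0.056,0,0]
  ]
}}

```text
time: 23.42
tcp_pos: [0.6148, 0.0495, 0.1501]
tcp_rot: [0.707, -0.707, 0.016, -0.017]
contact_force: [0.4, -0.4, 0.9]
gripper_width: 0.0414
```

Emit:
{"op": "drive_tool", "data": {
  "motion": [
    [-0.1,0.008,0.056,0,0],
    [-0.1,0.007,0.04,0,0],
    [-0.1,0,0,0,0],
    [-0.1,0,0,0,0]
  ]
}}

```text
time: 23.92
tcp_pos: [0.6292, 0.1432, 0.1492]
tcp_rot: [-0.707, 0.707, -0.016, 0.016]
contact_force: [0.0, 0.2, -0.7]
gripper_width: 0.0417
```

```bash
python3 shot.py w22.png;  python3 - <<'E'
from h import *
c=cam('scene'); save(c,'scene22.png',(225,110,385,220),4.5)
E
```

```text
23.925 [0.6292 0.1432 0.1492] w 0.0417 F [ 0.   0.2 -0.7]
```

View pics/w22.png

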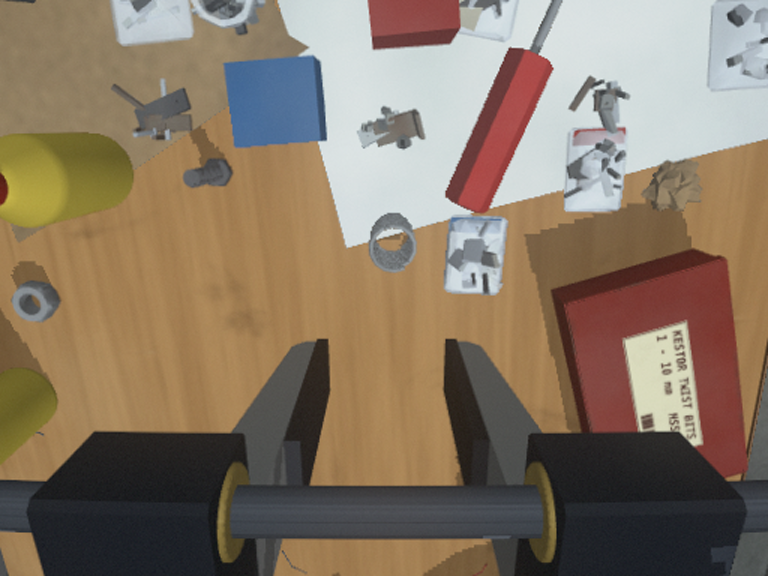

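View pics/scene22.png

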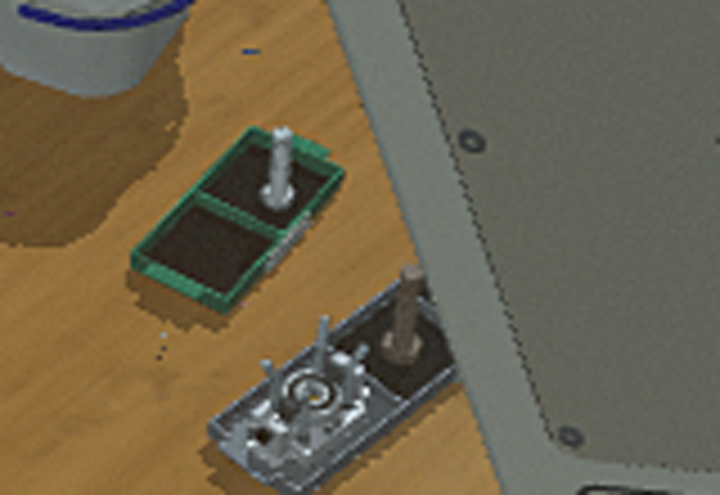

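Run:
```python
from h import *
c=cam('wrist'); C=cloud(c); print(c['s']['tcp_pos'],c['s']['joints'])
u=lambda x,y:((x+.5)/1.5-.5,(y+.5)/1.5-.5)
print('spr',plane(c,[u(393,247),u(393,247)],.049),plane(c,[u(390,231)],.003))
R=C[145:196,297:340]; print('tray',np.nanmax(R[...,2]),np.nanpercentile(R[...,2],[10,50,90]),np.nanmin(R[...,0]))
H=C[100:142,297:335]; print('handle',np.nanmax(H[...,2]))
M=(C[...,2]>.008)&(abs(C[...,0]-.632)<.08)&(abs(C[...,1]-.165)<.08)
for z in (.008,.015,.02,.03):
    q=C[(C[...,2]>z)&(C[...,2]<.1)&(C[...,0]>.648)&(C[...,0]<.70)&(abs(C[...,1]-.163)<.02)]; print(z,len(q),q.min(0) if len(q) else '')
save(c,'w23.png',(220,110,350,210),5)
S=C[130:190,240:285].reshape(-1,3); S=S[S[:,2]>.035]; print('spring cloud',S.min(0),S.max(0),(S.min(0)+S.max(0))/2)
```

```text
[0.62927313 0.14242918 0.1490345 ] [ 2.20421798e-01  4.48175845e-01  1.64558988e+00 -3.27275703e-04
  1.04781340e+00  2.67617028e-01]
spr [[0.63263189 0.16381876 0.049     ]
 [0.63263189 0.16381876 0.049     ]] [[0.63139843 0.16384564 0.003     ]]
tray 0.027669290322931472 [0.00089465 0.00992608 0.02118864] 0.665043184716494
handle 0.026380757448002556
0.008 1065 [0.66618383 0.14307429 0.00807508]
0.015 547 [0.6669004  0.14310015 0.01500663]
0.02 337 [0.66894501 0.14344884 0.02002034]
0.03 0 
spring cloud [0.61967549 0.15045181 0.03500042] [0.64510484 0.17664886 0.05024337] [0.63239017 0.16355034 0.04262189]
```

View pics/w23.png

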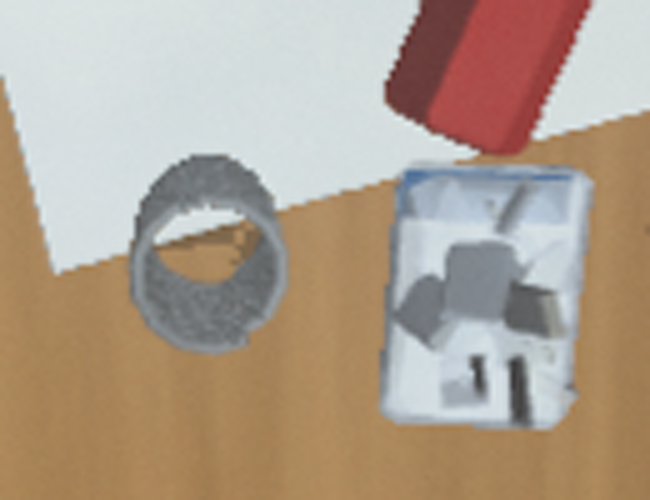

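Emit:
{"op": "drive_tool", "data": {
  "motion": [
    [-0.2,0.0025,0.021,-0.02,0],
    [-0.2,0,0,-0.03,0],
    [-0.2,0,0,-0.02,0],
    [-0.2,0,0,-0.01,0],
    [-0.2,0,0,0,0]
  ]
}}

```text
time: 24.7
tcp_pos: [0.6316, 0.1646, 0.0678]
tcp_rot: [-0.707, 0.707, -0.017, 0.016]
contact_force: [-0.8, 0.4, 0.7]
gripper_width: 0.0366
```

```bash
python3 shot.py w24.png
```

```text
24.7 [0.6316 0.1646 0.0678] w 0.0366 F [-0.8  0.4  0.7]
```

View pics/w24.png

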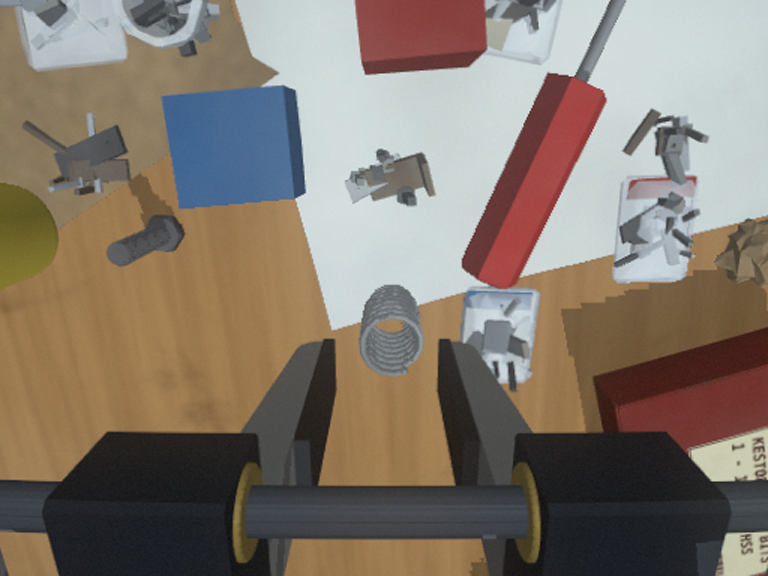

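Emit:
{"op": "drive_tool", "data": {
  "motion": [
    [-0.2,0.001,0,-0.02,0],
    [-0.2,0,0,-0.02,0],
    [-0.2,0,0,-0.009,0],
    [-0.2,0,0,0,0]
  ]
}}

```text
time: 25.25
tcp_pos: [0.6321, 0.1645, 0.0183]
tcp_rot: [-0.707, 0.707, -0.017, 0.016]
contact_force: [-0.5, -1.0, 0.3]
gripper_width: 0.0367
```

Emit:
{"op": "drive_tool", "data": {
  "motion": [
    [-1,0,0,0,0],
    [-1,0,0,0,0],
    [-1,0,0,0,0]
  ]
}}

```text
time: 25.62
tcp_pos: [0.6332, 0.1648, 0.0201]
tcp_rot: [0.707, -0.707, 0.016, -0.017]
contact_force: [-0.3, -0.1, -0.8]
gripper_width: 0.0263
```

Emit:
{"op": "drive_tool", "data": {
  "motion": [
    [-1,0,0,0.03,0],
    [-1,0,0,0.05,0],
    [-1,0,0,0.03,0],
    [-1,0,0,0,0]
  ]
}}

```text
time: 26.12
tcp_pos: [0.6347, 0.1652, 0.1325]
tcp_rot: [0.707, -0.706, 0.014, -0.018]
contact_force: [0.0, 0.2, -0.1]
gripper_width: 0.0262
```

```bash
python3 shot.py w25.png
```

```text
26.125 [0.6347 0.1652 0.1325] w 0.0262 F [ 0.   0.2 -0.1]
```

View pics/w25.png

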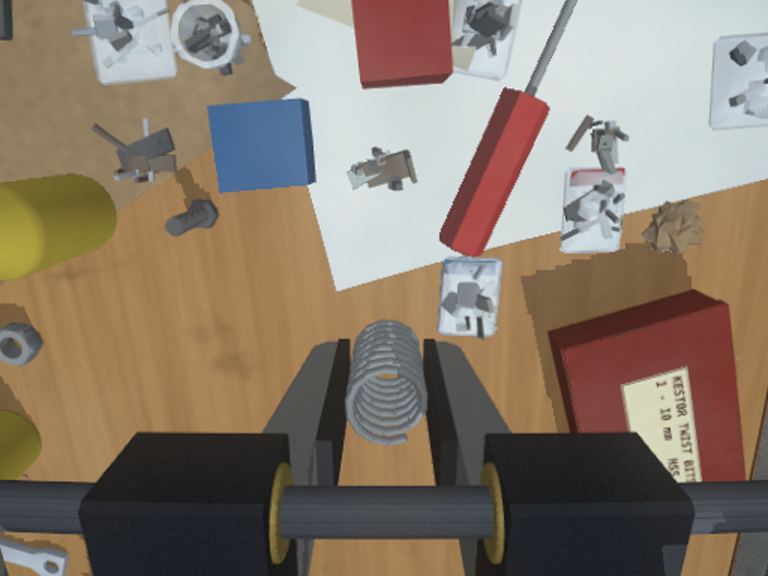

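Emit:
{"op": "drive_tool", "data": {
  "motion": [
    [-1,-0.0105,-0.055,0,0],
    [-1,-0.0105,-0.055,0,0],
    [-1,-0.0105,-0.055,0,0],
    [-1,-0.0105,-0.055,0,0],
    [-1,-0.0105,-0.055,0,0]
  ]
}}

```text
time: 26.8
tcp_pos: [0.5788, -0.1118, 0.1278]
tcp_rot: [0.707, -0.707, 0.017, -0.015]
contact_force: [0.4, 0.1, -0.4]
gripper_width: 0.0259
```

Emit:
{"op": "drive_tool", "data": {
  "motion": [
    [-1,-0.01,-0.056,0,0],
    [-1,0,0,0,0],
    [-1,0,0,0,0]
  ]
}}

```text
time: 27.18
tcp_pos: [0.5696, -0.1659, 0.1282]
tcp_rot: [0.707, -0.707, 0.017, -0.016]
contact_force: [0.6, 0.3, 0.2]
gripper_width: 0.0264
```

```bash
python3 shot.py w26.png
```

```text
27.175 [ 0.5696 -0.1659  0.1282] w 0.0264 F [0.6 0.3 0.2]
```

View pics/w26.png

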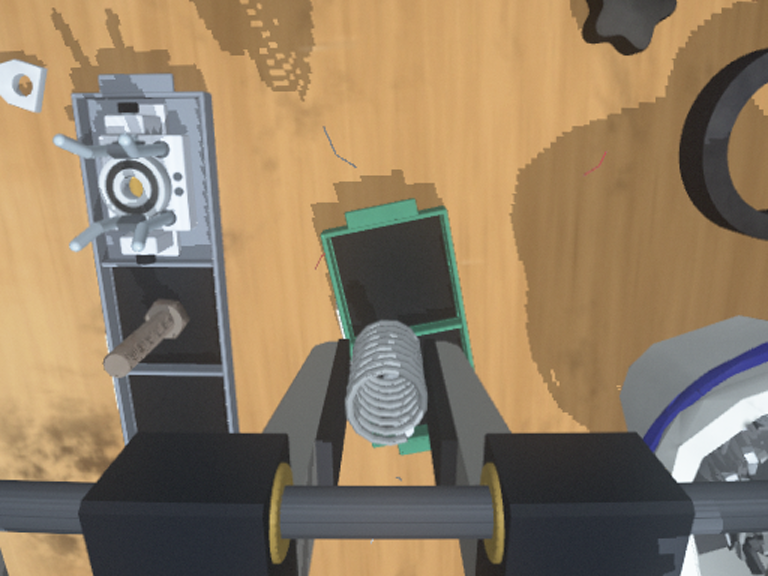

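Emit:
{"op": "drive_tool", "data": {
  "motion": [
    [-1,0.002,0,-0.035,0],
    [-1,0,0,-0.035,0],
    [-1,0,0,-0.025,0],
    [-1,0,0,-0.006,0],
    [-1,0,0,0,0]
  ]
}}

```text
time: 27.85
tcp_pos: [0.5726, -0.1654, 0.0286]
tcp_rot: [0.707, -0.707, 0.016, -0.016]
contact_force: [-0.1, 0.1, 0.2]
gripper_width: 0.0261
```

Emit:
{"op": "drive_tool", "data": {
  "motion": [
    [-1,0,0,-0.002,0],
    [-1,0,0,0,0]
  ]
}}

```text
time: 28.1
tcp_pos: [0.5729, -0.1664, 0.0274]
tcp_rot: [-0.707, 0.707, -0.016, 0.017]
contact_force: [-0.4, -0.8, 0.2]
gripper_width: 0.0264
```

Emit:
{"op": "drive_tool", "data": {
  "motion": [
    [-1,0,0,-0.001,0],
    [-1,0,0,0,0]
  ]
}}

```text
time: 28.35
tcp_pos: [0.5724, -0.1664, 0.0258]
tcp_rot: [-0.707, 0.707, -0.016, 0.016]
contact_force: [-0.5, 0.5, -0.3]
gripper_width: 0.0259
```

Emit:
{"op": "drive_tool", "data": {
  "motion": [
    [-1,0,0,-0.002,0],
    [-1,0,0,0,0]
  ]
}}

```text
time: 28.6
tcp_pos: [0.5723, -0.1663, 0.0234]
tcp_rot: [0.707, -0.707, 0.016, -0.016]
contact_force: [0.4, -1.3, 0.3]
gripper_width: 0.0266
```

Emit:
{"op": "drive_tool", "data": {
  "motion": [
    [-1,0,0,-0.0015,0],
    [-1,0,0,0,0]
  ]
}}

```text
time: 28.85
tcp_pos: [0.5725, -0.1664, 0.0229]
tcp_rot: [-0.707, 0.707, -0.016, 0.016]
contact_force: [-2.4, 0.4, 9.8]
gripper_width: 0.0261
```

Emit:
{"op": "drive_tool", "data": {
  "motion": [
    [-0.15,0,0,0,0],
    [-0.15,0,0,0,0],
    [-0.15,0,0,0.03,0],
    [-0.15,0,0,0.06,0],
    [0.4,0,0,0.06,0]
  ]
}}

```text
time: 29.48
tcp_pos: [0.5719, -0.1662, 0.1732]
tcp_rot: [0.707, -0.707, 0.017, -0.016]
contact_force: [1.5, 0.0, -0.4]
gripper_width: 0.0467
```

Emit:
{"op": "drive_tool", "data": {
  "motion": [
    [0.4,-0.012,0.04,0.04,0],
    [0.4,-0.02,0.057,0.01,0],
    [0.4,-0.02,0.057,0,0],
    [0.4,-0.02,0.057,0,0],
    [0.4,-0.02,0.057,0,0]
  ]
}}

```text
time: 30.1
tcp_pos: [0.4796, 0.1033, 0.2222]
tcp_rot: [0.707, -0.707, 0.016, -0.017]
contact_force: [0.4, 0.7, 0.2]
gripper_width: 0.0644
```

Emit:
{"op": "drive_tool", "data": {
  "motion": [
    [0.4,-0.02,0.05,0,0],
    [0.4,0,0,0,0],
    [0.4,0,0,0,0]
  ]
}}

```text
time: 30.48
tcp_pos: [0.4605, 0.1515, 0.222]
tcp_rot: [-0.707, 0.707, -0.016, 0.016]
contact_force: [0.6, 0.0, 0.2]
gripper_width: 0.0641
```

```bash
python3 shot.py w27.png;  python3 - <<'E'
from h import *
c=cam('scene'); save(c,'scene27.png',(225,110,385,220),4.5)
E
```

```text
30.475 [0.4605 0.1515 0.222 ] w 0.0641 F [0.6 0.  0.2]
```

View pics/w27.png

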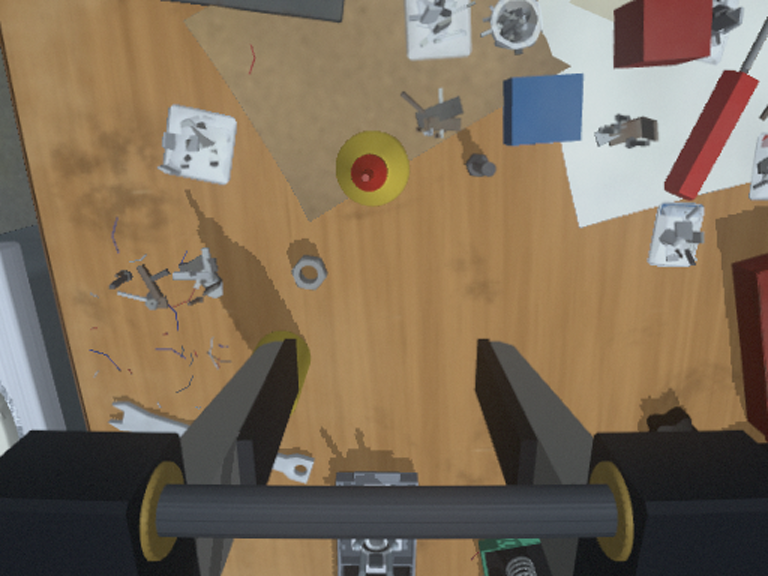

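View pics/scene27.png

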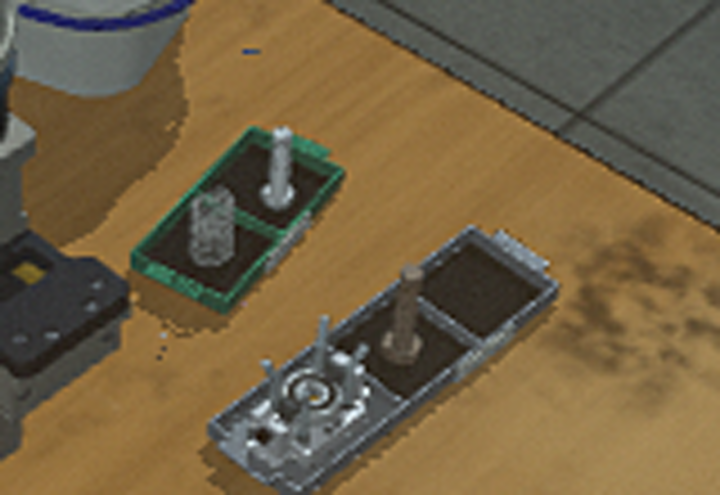

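Run:
```python
from h import *
c=cam('wrist'); C=cloud(c); im=c['img'].astype(int); print(c['s']['tcp_pos'])
m=(im[...,0]<60)&(im[...,2]>110)&(im[...,1]>110); m[:, :215]=0;m[:,285:]=0;m[145:]=0
P=C[m]; print(len(P),P.min(0),P.max(0)); 
q=P[(P[:,2]>.06)&(P[:,2]<.085)]; print((q.min(0)+q.max(0))/2,q.max(0)-q.min(0))
u=lambda x,y:((x+.5)/1.5-.5,(y+.5)/1.5-.5)
print(plane(c,[u(372,168)],.08),plane(c,[u(370,173)],.115))
D=C.reshape(-1,3); D=D[(D[:,2]>.02)&(abs(D[:,0]-.457)<.09)&(abs(D[:,1]-.207)<.06)]; D=D[np.hypot(D[:,0]-.457,D[:,1]-.207)>.032]; D=D[D[:,2]<.15]; print(len(D), D[::max(1,len(D)//12)])
# second opinion
d=cam('scene'); Cd=cloud(d); Q=Cd.reshape(-1,3); k=d['img'].reshape(-1,3).astype(int)
mm=(k[:,0]<60)&(k[:,2]>110)&(k[:,1]>110)&(np.hypot(Q[:,0]-.457,Q[:,1]-.207)<.05)&(Q[:,2]>.02)&(Q[:,2]<.08); 
q=Q[mm]; 
if len(q)>10:
  A=np.c_[2*q[:,:2],np.ones(len(q))]; print(len(q),np.linalg.lstsq(A,(q[:,:2]**2).sum(1),rcond=None)[0])
```

```text
[0.4608266  0.15073569 0.22202087]
703 [nan nan nan] [nan nan nan]
[0.45453345 0.21112266 0.07687087] [0.04082962 0.04300918 0.01618849]
[[0.45403358 0.21112464 0.08      ]] [[0.45386188 0.21091812 0.115     ]]
115 [[0.49008362 0.23076014 0.02052505]
 [0.52879652 0.21054139 0.03601261]
 [0.52874424 0.21015399 0.04696212]
 [0.52762763 0.2092837  0.04770121]
 [0.52524261 0.20823939 0.04460332]
 [0.5246552  0.20602495 0.02445134]
 [0.53010592 0.20709059 0.04506304]
 [0.52577213 0.20644432 0.04715659]
 [0.52489739 0.20428266 0.02916845]
 [0.53067995 0.2052746  0.0472424 ]
 [0.52767532 0.20445766 0.04753442]
 [0.52703093 0.20338269 0.04570645]
 [0.52964834 0.20243959 0.04756304]]
85 [ 0.45539844  0.20986901 -0.2510661 ]
```

Emit:
{"op": "drive_tool", "data": {
  "motion": [
    [0.4,-0.006,0.06,0,0],
    [0.4,0,0,0,0],
    [0.4,0,0,-0.03,0],
    [0.4,0,0,-0.03,0],
    [0.4,0,0,0,0]
  ]
}}

```text
time: 31.3
tcp_pos: [0.4532, 0.2098, 0.1604]
tcp_rot: [-0.706, 0.708, -0.018, 0.015]
contact_force: [-0.1, -0.5, 0.1]
gripper_width: 0.0641
```

```bash
python3 shot.py w28.png
```

```text
31.3 [0.4532 0.2098 0.1604] w 0.0641 F [-0.1 -0.5  0.1]
```

View pics/w28.png

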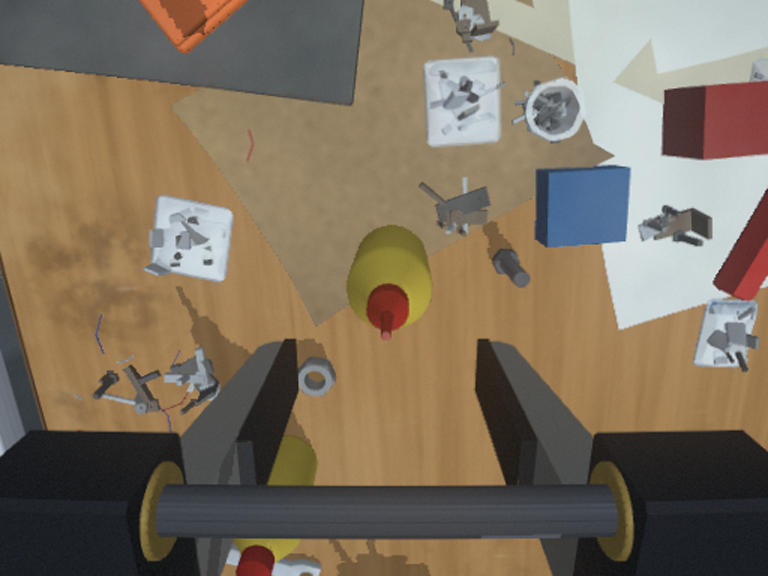

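Emit:
{"op": "drive_tool", "data": {
  "motion": [
    [0.4,0.001,0.001,-0.035,0],
    [0.4,0,0,-0.035,0],
    [0.4,0,0,-0.025,0],
    [0.4,0,0,-0.008,0],
    [0.4,0,0,0,0]
  ]
}}

```text
time: 31.98
tcp_pos: [0.4561, 0.2127, 0.0599]
tcp_rot: [0.707, -0.707, 0.016, -0.017]
contact_force: [0.8, 0.6, -0.2]
gripper_width: 0.0639
```

```bash
python3 shot.py w29.png
```

```text
31.975 [0.4561 0.2127 0.0599] w 0.0639 F [ 0.8  0.6 -0.2]
```

View pics/w29.png

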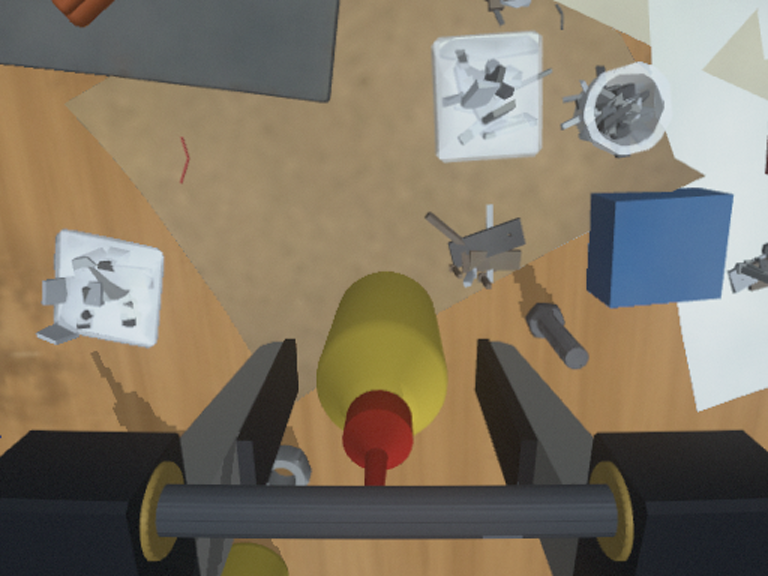

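Emit:
{"op": "drive_tool", "data": {
  "motion": [
    [0.4,-0.001,-0.001,-0.003,0],
    [0.4,0,0,0,0],
    [-1,0,0,0,0],
    [-1,0,0,0,0],
    [-1,0,0,0,0]
  ]
}}

```text
time: 32.65
tcp_pos: [0.4545, 0.2118, 0.0563]
tcp_rot: [0.707, -0.707, 0.016, -0.016]
contact_force: [-0.1, -0.0, 1.4]
gripper_width: 0.0441
```

Emit:
{"op": "drive_tool", "data": {
  "motion": [
    [-1,0,0,0,0],
    [-1,0,0,0.02,0],
    [-1,0,0,0.05,0],
    [-1,0,0,0.05,0],
    [-1,0,0,0,0]
  ]
}}

```text
time: 33.28
tcp_pos: [0.4566, 0.2127, 0.1795]
tcp_rot: [0.708, -0.706, 0.014, -0.018]
contact_force: [-0.3, 0.1, -0.6]
gripper_width: 0.0442
```

```bash
python3 shot.py w30.png
```

```text
33.275 [0.4566 0.2127 0.1795] w 0.0442 F [-0.3  0.1 -0.6]
```

View pics/w30.png

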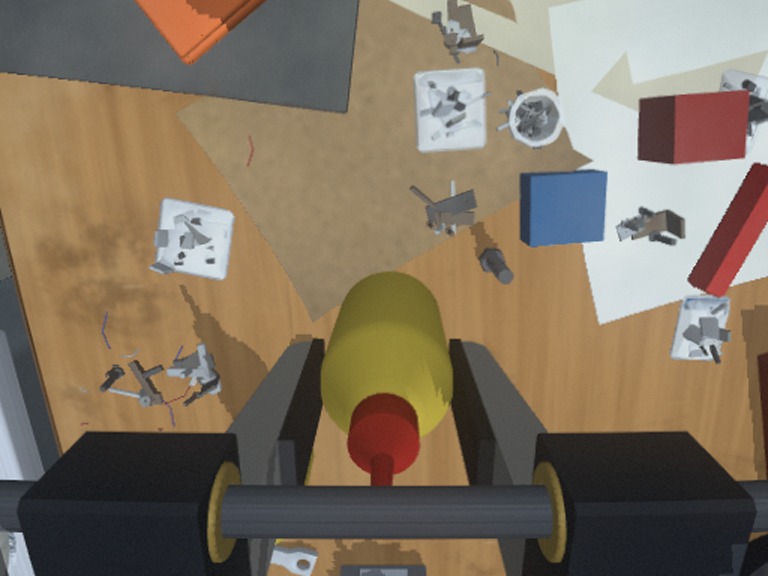

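Emit:
{"op": "drive_tool", "data": {
  "motion": [
    [-1,0.0,0,0.05,0],
    [-1,0.005,-0.04,0.01,0],
    [-1,-0.002,-0.055,0,0],
    [-1,-0.004,-0.055,0,0],
    [-1,-0.004,-0.055,0,0]
  ]
}}

```text
time: 33.95
tcp_pos: [0.4481, 0.0051, 0.2342]
tcp_rot: [-0.707, 0.707, -0.017, 0.015]
contact_force: [-0.1, 0.2, -1.3]
gripper_width: 0.0439
```

Emit:
{"op": "drive_tool", "data": {
  "motion": [
    [-1,-0.004,-0.055,0,0],
    [-1,-0.004,-0.055,0,0],
    [-1,-0.004,-0.055,0,0],
    [-1,-0.003,-0.055,0,0],
    [-1,-0.003,-0.042,0,0]
  ]
}}

```text
time: 34.58
tcp_pos: [0.4301, -0.257, 0.234]
tcp_rot: [0.707, -0.706, 0.018, -0.016]
contact_force: [-0.1, 0.5, -1.6]
gripper_width: 0.0442
```

Emit:
{"op": "drive_tool", "data": {
  "motion": [
    [-1,0,0,-0.03,0],
    [-1,0,0,-0.03,0],
    [-1,0,0,0,0]
  ]
}}

```text
time: 34.95
tcp_pos: [0.4289, -0.254, 0.1726]
tcp_rot: [0.708, -0.706, 0.019, -0.014]
contact_force: [-0.3, -1.0, 0.1]
gripper_width: 0.044
```

```bash
python3 shot.py w31.png
```

```text
34.95 [ 0.4289 -0.254   0.1726] w 0.044 F [-0.3 -1.   0.1]
```

View pics/w31.png

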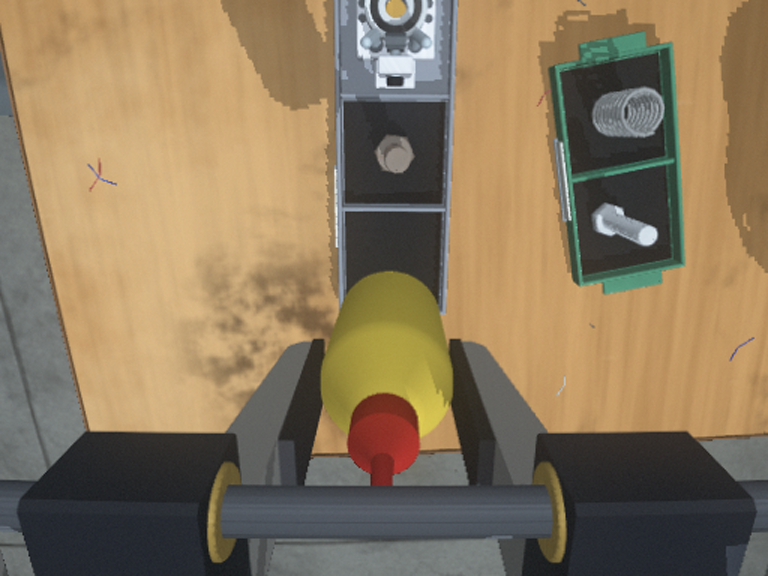

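Run:
```python
from h import *
c=cam('wrist'); p=c['s']['tcp_pos']; print(p)
u=lambda x,y:((x+.5)/1.5-.5,(y+.5)/1.5-.5)
D=plane(c,[u(344,209),u(444,209)],.012); print(D, D.mean(0)[:2]-.0345*np.array([.046,1]))
D=plane(c,[u(342,98),u(449,98)],.012); print(D, D.mean(0)[:2]-.1035*np.array([.046,1]))
```

```text
[ 0.43012382 -0.25456949  0.17435782]
[[ 0.40267421 -0.22014846  0.012     ]
 [ 0.46691995 -0.22306558  0.012     ]] [ 0.43321008 -0.25610702]
[[ 0.4060003  -0.15233592  0.012     ]
 [ 0.47114637 -0.15530672  0.012     ]] [ 0.43381233 -0.25732132]
```

Emit:
{"op": "drive_tool", "data": {
  "motion": [
    [-1,0.0035,-0.0015,-0.02,0],
    [-1,0,0,-0.03,0],
    [-1,0,0,-0.03,0],
    [-1,0,0,-0.02,0],
    [-1,0,0,0,0]
  ]
}}

```text
time: 35.67
tcp_pos: [0.4348, -0.2565, 0.0759]
tcp_rot: [0.707, -0.707, 0.017, -0.016]
contact_force: [-0.4, 0.9, -0.9]
gripper_width: 0.0446
```

Emit:
{"op": "drive_tool", "data": {
  "motion": [
    [-1,0,0,-0.005,0],
    [-1,0,0,-0.002,0],
    [-1,0,0,0,0]
  ]
}}

```text
time: 36.05
tcp_pos: [0.4352, -0.257, 0.0696]
tcp_rot: [-0.707, 0.707, -0.016, 0.016]
contact_force: [-0.4, 0.7, -0.9]
gripper_width: 0.0446
```

Emit:
{"op": "drive_tool", "data": {
  "motion": [
    [-1,0,0,-0.004,0],
    [-1,0,0,-0.003,0],
    [-1,0,0,0,0],
    [-1,0,0,0,0]
  ]
}}

```text
time: 36.55
tcp_pos: [0.4349, -0.2568, 0.0621]
tcp_rot: [0.707, -0.707, 0.016, -0.016]
contact_force: [0.3, -0.7, -0.8]
gripper_width: 0.0442
```

Emit:
{"op": "drive_tool", "data": {
  "motion": [
    [-1,0,0,-0.0015,0],
    [-1,0,0,0,0]
  ]
}}

```text
time: 36.8
tcp_pos: [0.4348, -0.2568, 0.0605]
tcp_rot: [0.707, -0.707, 0.016, -0.016]
contact_force: [0.1, 0.4, -0.2]
gripper_width: 0.044
```

```bash
python3 shot.py w32.png;  python3 - <<'E'
from h import *
c=cam('scene'); save(c,'scene32.png',(225,110,385,220),4.5)
E
```

```text
36.8 [ 0.4348 -0.2568  0.0605] w 0.044 F [ 0.1  0.4 -0.2]
```

View pics/w32.png

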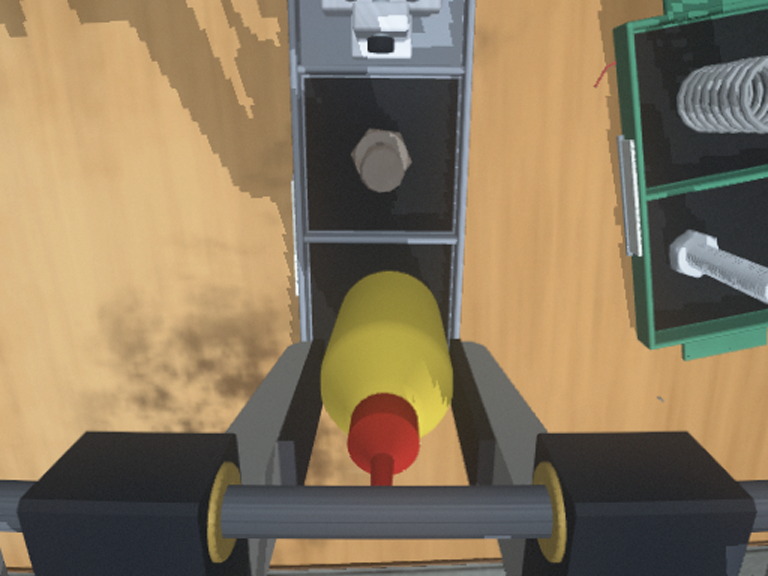

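View pics/scene32.png

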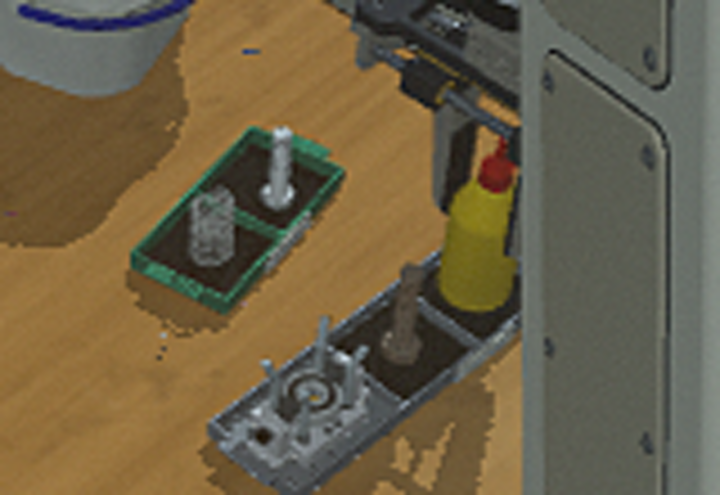

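Emit:
{"op": "drive_tool", "data": {
  "motion": [
    [-1,0,0,-0.001,0],
    [-1,0,0,0,0]
  ]
}}

```text
time: 37.15
tcp_pos: [0.4348, -0.2568, 0.0595]
tcp_rot: [0.707, -0.707, 0.016, -0.016]
contact_force: [0.3, 0.3, -0.1]
gripper_width: 0.0443
```

Emit:
{"op": "drive_tool", "data": {
  "motion": [
    [-1,0,0,-0.001,0],
    [-1,0,0,0,0]
  ]
}}

```text
time: 37.4
tcp_pos: [0.435, -0.2569, 0.0592]
tcp_rot: [-0.707, 0.707, -0.016, 0.016]
contact_force: [-2.2, 0.8, 7.4]
gripper_width: 0.0446
```

Emit:
{"op": "drive_tool", "data": {
  "motion": [
    [0,0,0,0,0],
    [0.4,0,0,0,0],
    [0.4,0,0,0,0],
    [0.4,0,0,0.03,0],
    [0.4,0,0,0.05,0]
  ]
}}

```text
time: 38.02
tcp_pos: [0.4337, -0.2561, 0.1381]
tcp_rot: [0.708, -0.706, 0.017, -0.015]
contact_force: [1.1, -0.0, 0.5]
gripper_width: 0.0643
```

Emit:
{"op": "drive_tool", "data": {
  "motion": [
    [0.4,0,0,0.06,0],
    [0.4,0.01,0,0.06,0],
    [0.4,0.03,0.02,0,0],
    [0.4,0,0,0,0],
    [0.4,0,0,0,0]
  ]
}}

```text
time: 38.65
tcp_pos: [0.4741, -0.2366, 0.2578]
tcp_rot: [0.707, -0.707, 0.017, -0.015]
contact_force: [-1.6, -0.6, 0.3]
gripper_width: 0.0644
```

```bash
python3 shot.py w33.png;  python3 - <<'E'
from h import *
c=cam('scene'); save(c,'scene33.png',(225,110,385,220),4.5)
c=cam('top'); save(c,'top33.png',(250,130,400,260),5)
C=cloud(cam('wrist')).reshape(-1,3)
m=(np.hypot(C[:,0]-.4395,C[:,1]+.105)<.0165)&(np.hypot(C[:,0]-.4395,C[:,1]+.105)>.007)&(C[:,2]>.015)&(C[:,2]<.06); print(m.sum(),np.percentile(C[m,2],[10,25,50,75,90]))
E
```

```text
38.65 [ 0.4741 -0.2366  0.2578] w 0.0644 F [-1.6 -0.6  0.3]
654 [0.02938828 0.03000601 0.03073941 0.03156759 0.03252908]
```

View pics/w33.png

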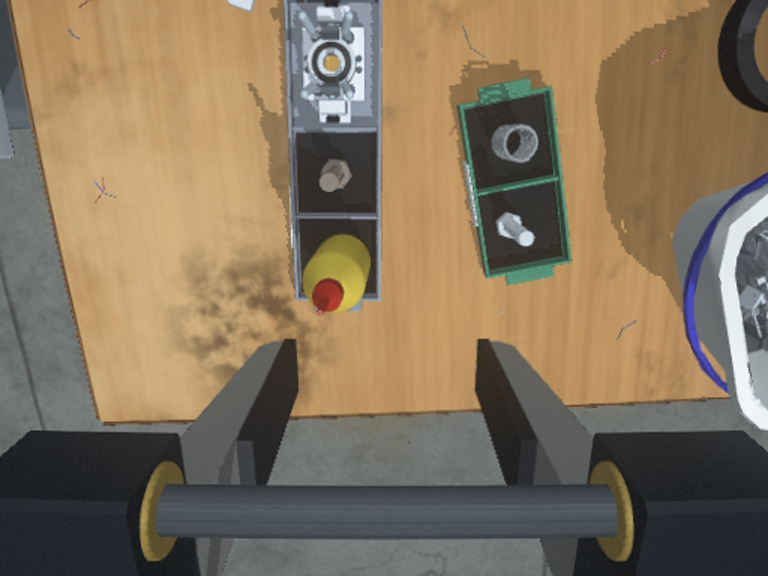

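View pics/scene33.png

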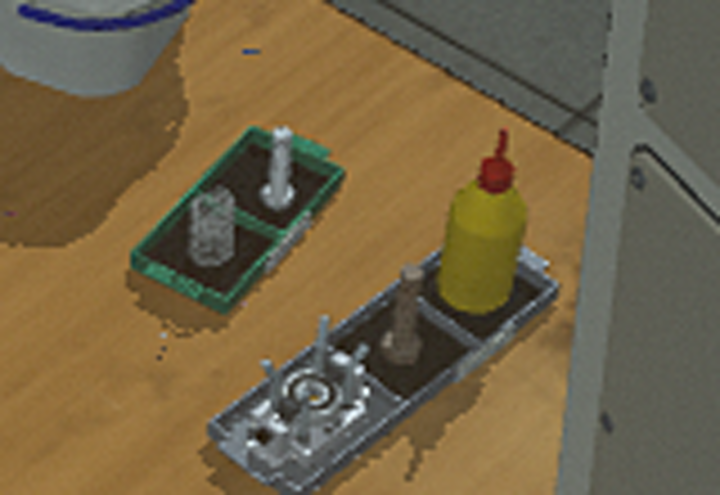

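```bash
python3 -c "
from plant import manip
print(manip.close_job()); s=manip.observe(); print(s['time'],s['contact_force'])"
```

```text
the job is handed in; nothing more can be done
None
the job is handed in; nothing more can be done
```

Both kits are made up and the job was handed in at about 39 s of the 125 s allowed. The hand-in itself reported no verdict.

- **Grey carrier:** the brown bolt stands in the middle compartment (y = -12 mm). The oil bottle, the one that started farthest left, stands in the end compartment (y = -81 mm).
- **Magazine:** the bearing is latched flat. Both catches are visible over its rim, and its top measures about 30.7 mm against the nominal 31 mm.
- **Green carrier:** the bright bolt stands in the -y compartment and the spring in the +y one.
- **Last checks:** the final wrist and scene pictures show all four standing parts upright in their compartments, and the gripper was clear of everything. I judged uprightness by eye, not by measuring angles. The plunger joint was not read directly; I inferred that it is latched from the bearing's height.
- **Forces:** the highest force seen at the end of a move was about 29 N, while seating the brown bolt.
- **Disagreements:** the cameras differed from each other by about 3–5 mm on small parts, and by up to 12 mm on the bottle. I used close wrist views before every grasp for that reason.

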